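# Stock the drive plate from the pinned socket crate

## Task

Stock the drive plate: pull the flat retaining pin out of the crate's staple and lay it in the shallow aluminium tray, then lift the cover off and stand it on the work board well clear of the crate. Push every socket in the crate down onto a square drive of the plate, one to a drive, until the spring ball clicks in and it sits fully home, and only then put the cover back on the crate, fully down as it was, without the pin. Do not disturb the pipe fitting, the beaker or the tube of bits.

Things in the scene. Friction and masses are not known exactly. Their poses are not given: they have to be found in the camera images.
- crate_base: Crate base, fixed: plywood plate 170 x 170 x 12 mm with a wooden curb (148 mm square outside, 8 mm thick, rising 14 mm above the plate) that locates the cover. Origin: centre of the plate's underside, on the board (90 mm above the bench); z up. A tongue on its -x side carries the staple.
- staple (a point): Steel staple of the crate base, an upright arch; this point lies on the board under its middle (axes as the crate base, at its x = -115 mm). Legs 6 mm thick stand 22 mm apart in x (34 mm outside), arch 8 mm thick in y; its opening ends 45 mm and its top 52 mm above the board. The opening runs through along y.
- cover: Grey lift-off cover, 0.45 kg, a box open below: 166 x 166 mm outside, 78 mm tall, walls 6 mm, 3 mm play round the curb. Origin: centre of its lower rim; z up. On the crate its axes are the crate base's and its rim is on the plate, 12 mm above the board. A steel lug reaches out on -x to x = -145 mm, 80 mm wide in y.
- cover_slot (a point): Centre of the slot in the cover's lug, at the lug's underside (cover x = -115 mm, 18 mm above the rim; lug 6 mm thick). Slot 42 mm (x) by 18 mm (y): the staple stands through it with 4 and 5 mm play. Axes as the cover.
- cover_handle (a point): Centre of the black bar of the bridge handle on top of the cover (109 mm above the rim): bar 14 mm wide (x), 14 mm high, 100 mm long (y), 24 mm of room below it, posts 12 mm square at y = +-44 mm. Axes as the cover.
- pin: Flat steel retaining pin, 0.1 kg: blade 105 mm long (y from -45 to +60 mm), 16 mm wide (x), 6 mm thick, lying flat through the staple on top of the cover's lug, with an upturned grip tab at its +y end. Origin: centre line of the blade's underside; z up along the tab. It slides out of the staple along its own +y, about 60 mm; it cannot be lifted before.
- pin_tab (a point): Centre of the top edge of the pin's grip tab, 56 mm above the blade's underside. Tab 8 mm thick (pin y), 16 mm wide (pin x). Axes as the pin.
- drive_plate: Aluminium drive plate, fixed, 150 x 150 x 20 mm, with four upright square drives at the corners of a 76 mm square. Origin: centre of its underside, z up. Each drive is 19 mm square, sides parallel to the plate's, 38 mm tall above the plate's top, the last 8 mm tapered to 12 mm square.
- tray: Shallow aluminium tray, fixed, 110 (x) x 150 (y) x 20 mm, wall and floor 3 mm. Origin: centre of its underside, on the board, z up.
- board: Raised plywood work board on feet, fixed, 350 (x) x 880 (y) x 18 mm, its top 90 mm above the bench; all the work stands on it. Origin: on the bench under its centre.
- drive1 (a point): Foot of drive 1: centre of the square drive at the level of the drive plate's top, 20 mm above the board; axes as the plate's. A spring ball on the drive's +x side, 11 mm above this point, stands out 3 mm; a socket must be pushed down past it with about 10 to 16 N, then the ball snaps into the socket's recess and the socket rests on the plate.
- drive2 (a point): Foot of drive 2: centre of the square drive at the level of the drive plate's top, 20 mm above the board; axes as the plate's. A spring ball on the drive's +x side, 11 mm above this point, stands out 3 mm; a socket must be pushed down past it with about 10 to 16 N, then the ball snaps into the socket's recess and the socket rests on the plate.
- drive3 (a point): Foot of drive 3: centre of the square drive at the level of the drive plate's top, 20 mm above the board; axes as the plate's. A spring ball on the drive's +x side, 11 mm above this point, stands out 3 mm; a socket must be pushed down past it with about 10 to 16 N, then the ball snaps into the socket's recess and the socket rests on the plate.
- drive4 (a point): Foot of drive 4: centre of the square drive at the level of the drive plate's top, 20 mm above the board; axes as the plate's. A spring ball on the drive's +x side, 11 mm above this point, stands out 3 mm; a socket must be pushed down past it with about 10 to 16 N, then the ball snaps into the socket's recess and the socket rests on the plate.
- socket1: Dark steel socket, 60 mm tall, 0.11 kg (absent in some starts). Round 44 mm collar for the lowest 24 mm, above it a 38 mm square neck. Origin: centre of its underside; z up, x and y square to the neck's flats. Square bore below, 20.5 mm wide, 42 mm deep, sides parallel to the flats; fits any drive in any quarter turn. Starts bore down on the crate's plate under the cover.
- socket2: Dark steel socket, 68 mm tall, 0.11 kg (absent in some starts). Round 44 mm collar for the lowest 24 mm, above it a 38 mm square neck. Origin: centre of its underside; z up, x and y square to the neck's flats. Square bore below, 20.5 mm wide, 42 mm deep, sides parallel to the flats; fits any drive in any quarter turn. Starts bore down on the crate's plate under the cover.
- socket3: Dark steel socket, 60 mm tall, 0.11 kg (absent in some starts). Round 44 mm collar for the lowest 24 mm, above it a 38 mm square neck. Origin: centre of its underside; z up, x and y square to the neck's flats. Square bore below, 20.5 mm wide, 42 mm deep, sides parallel to the flats; fits any drive in any quarter turn. Starts bore down on the crate's plate under the cover.
- socket4: Dark steel socket, 68 mm tall, 0.11 kg (absent in some starts). Round 44 mm collar for the lowest 24 mm, above it a 38 mm square neck. Origin: centre of its underside; z up, x and y square to the neck's flats. Square bore below, 20.5 mm wide, 42 mm deep, sides parallel to the flats; fits any drive in any quarter turn. Starts bore down on the crate's plate under the cover.
- fitting: Cast nickel twin-elbow pipe fitting, 106 x 145 x 39 mm, loose bystander on the board. Origin: centre of its underside.
- beaker: White ceramic beaker, 77 mm in diameter, 106 mm tall, loose bystander on the board. Origin: centre of its underside.
- bit_tube: Clear tube of driver bits with black caps, 33 x 78 x 33 mm, loose bystander on the board. Origin: centre of its underside.
Things that resemble listed ones, but are neither listed nor needed, are in the scene too. Leave any brown or turquoise look-alike of the pin alone.

How it is judged:
By the outcome, as a careful person would: the job done as asked, in the order asked, and still so for the second after the job is handed in, with the robot touching nothing.
Of socket1, socket2, socket3, socket4 only 2 to 4 are there at a start; the rules pass over those that are not, and their reading is None.
At some moment in a run one of cover may be knocked a few centimetres aside while the robot is not near it.
Once in a run the grip may slacken for a moment while it holds something.
It also fails if it takes over 210 s, if anything falls off the work surface, if the arm or the gripper's body presses on something with over 40 N, if the wrist force passes 120 N, or if a joint passes its speed limit or range.

## Robot

A 6-joint arm with a two-finger parallel gripper is mounted at the origin on the work surface; the furniture and walls round the work are solid. World frame = base frame: x ahead of the robot, y to its left, z up, the work surface at z = 0. Lengths are in m, angles in rad, forces in N, time in s.
With the tool pointing down it reaches from about 0.25 to 0.775 m from the base axis. Payload 4 kg.
Tool frame: the origin (TCP) lies on the centre line of the jaws, within the pads' length; the fingertips stand 14 mm ahead of it and the grasp point (between the pads) lies 5 mm behind it (robot.tcp_to_tips is the distance from the TCP to the fingertips, in m); z points along the fingers, y is the line along which they close (so a half turn about z gives the same grasp; the last joint's range is limited). The gripper opens to 94 mm and grips with 3 to 60 N. Pads are 16 mm wide; open, the fingers measure 119 mm over their backs; the gripper's body (75 mm by 177 mm) begins 78 mm behind the grasp point.
Start: joints at [-1.235, 0.087, 1.371, -0, 1.684, -0.103], TCP at [0.234, -0.498, 0.22] pointing down, gripper open.
Joint ranges: [-3.1, 3.1], [-0.76, 2.03], [0.27, 2.55], [-1.08, 4.22], [0.17, 2.65], [-2.57, 2.57]. Speed limits (rad/s): [2.79, 2.79, 3.14, 3.14, 3.14, 3.14].

## Interface

Orientations are given as [roll, pitch, yaw] about the fixed x, y, z axes, in that order (R = Rz(yaw) Ry(pitch) Rx(roll)).
In Python, from bench import robot gives the robot as it stands.
- The arm moves only by the tool carry_out, never from a script. Its argument "increments" is a list of rows, each a list of 3 entries, a list of its own where there are three numbers: the closure in counts, from 0 (fully open) to 255 (shut), then the shift along the tool's x, y, z in mm, then the turn about the tool's z in degrees. In form: [[fingers, [dx, dy, dz], twist], ...]. A call has 1 to 8 rows; each row shifts and turns the commanded pose from where the row before left it, along the tool's axes as they then stand; what a row does not reach is not made up. A row lasts 1/10 s, in which the tool goes at most 50 mm and 8.59 degrees, less where a joint would pass 70% of its speed; a pose out of reach is approached as far as the arm can. A call with a gripper value outside its range is refused whole. The fingers move at their own pace and stop on an object; the grip force is fixed at half the most. Time passes only in rows, so rows that do not move let the fingers close. It gives the time, the measured TCP pose, the force, the opening and the grip force at its end, in the units of the state.
- robot.get_obs(): the state, without advancing time (a new reading comes with each control period).
- robot.snapshot(name): name is "scene" or "top" or "wrist"; returns the picture (420x560x3 uint8, blue, green, red); there is no depth.
- robot.get_calibration(name): a dict with "vfov" (degrees; the focal length in pixels is half the picture's height over the tangent of half this angle, whatever the lens; pixels are square), "cx", "cy" (the principal point, pixels), "T" (4x4, takes a point from camera to world coordinates). Camera axes: x right, y down, z forward; pixel columns grow to the right and rows downward; lengths in m; the calibration is good to about 2 mm. The wrist camera is an equidistant fisheye: a pixel r from the principal point sees the ray r / f radians off the axis. A picture is of the moment at which its call begins: read the wrist's pose just before it. get_calibration takes no time and is no camera call; for the wrist camera it gives the pose at the moment of the call.
- robot.close_job(): hands the job in; it is judged then, once.
The state is a dict: "time": time; "joint_positions": joint angles; "qvel": joint speeds; "joint_torque": joint torques, N m; "tool_pos": TCP position; "ee_rot": TCP orientation; "wrist_force": force on the tool from outside, world axes, zero at the start; "wrist_torque": the same for the moment, N m; "width": finger opening in m; "finger_force": force on a finger pad.
Only numpy, scipy, OpenCV 4.12 (cv2) and the standard library are available. Lean on these libraries where they do the work, as an engineer would, in place of code of your own. Each camera call takes 0.05 s, during which the arm holds its last target. There are 200 camera calls.

## Working session

There is one attempt and no reset: what is moved stays moved. The work goes in short steps, Python scripts to look and compute and a tool call to move; the robot and the scene stay as the last step left them, time stands still between calls to the robot, and variables do not carry over. Pictures are saved under pics/ and viewed, at most 14 in all, crops included, and the job is handed in when it is done.

Besides the shell and the picture viewer there is one more tool, called after "Call:" as name(argument=value, ...) on one line, values as JSON. carry_out: Moves the arm, as the interface text tells. Its arguments: {"type":"object","properties":{"increments":{"type":"array","items":{"type":"array"}}},"required":["increments"]}

```bash
mkdir -p pics; ls; python3 - <<'E'
from bench import robot
import cv2,numpy as np
o=robot.get_obs();print({k:np.round(v,3).tolist() for k,v in o.items()},robot.tcp_to_tips)
for n in("scene","top"):
    cv2.imwrite(f"pics/{n}0.png",robot.snapshot(n));c=robot.get_calibration(n);print(n,c["vfov"],c["cx"],c["cy"],np.round(c["T"],3).tolist())
E
```

```text
pics
{'time': 0.0, 'joint_positions': [-1.235, 0.088, 1.372, 0.0, 1.684, -0.103], 'qvel': [-0.0, -0.0, 0.001, 0.001, 0.001, 0.001], 'joint_torque': [0.0, -34.018, -30.242, 0.072, 0.033, -0.0], 'tool_pos': [0.233, -0.497, 0.218], 'ee_rot': [-3.139, -0.0, 0.439], 'wrist_force': [-0.438, 0.341, 0.858], 'wrist_torque': [-0.034, -0.08, 0.014], 'finger_force': 0.0, 'width': 0.094} 0.014
scene 52.63817857536782 285.5621851009282 210.86708316006423 [[-0.707, -0.468, 0.529, -0.244], [-0.707, 0.472, -0.527, 0.949], [-0.003, -0.747, -0.665, 1.134], [0.0, 0.0, 0.0, 1.0]]
top 55.05078640354515 283.0288128862805 209.93811532974956 [[0.003, -0.988, 0.157, 0.335], [-1.0, 0.0, 0.023, 0.142], [-0.022, -0.157, -0.987, 1.434], [0.0, 0.0, 0.0, 1.0]]
```

View pics/top0.png

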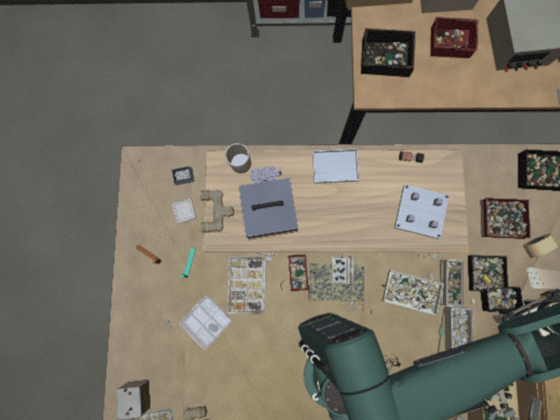

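View pics/scene0.png

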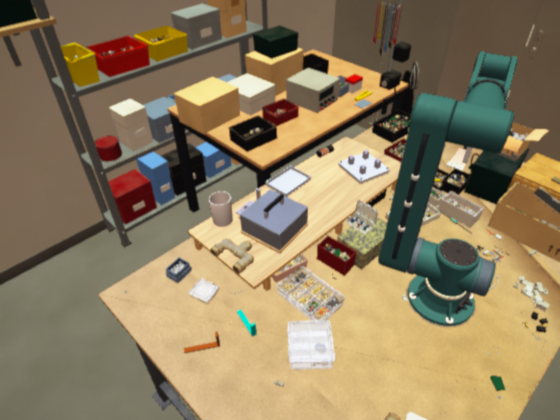

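The top view shows the cover at (268,208) with its lug at the far (+x) side (266,174). The drive plate is at (422,210), the tray at (335,166), the beaker at (238,155), the fitting at (215,210) and the bit tube at (411,156). I'll enlarge the work area to measure it.

```bash
cat > h.py <<'E'
import numpy as np,cv2
from bench import robot
def px2w(n,u,v,z,c=None):
    c=c or robot.get_calibration(n);f=210/np.tan(np.radians(c["vfov"]/2));T=np.array(c["T"])
    x,y=(u-c["cx"]),(v-c["cy"])
    if n=="wrist":
        r=np.hypot(x,y);t=r/f;d=np.array([x/r*np.sin(t),y/r*np.sin(t),np.cos(t)])
    else: d=np.array([x/f,y/f,1])
    d=T[:3,:3]@d;p=T[:3,3];return p+d*(z-p[2])/d[2]
def w2px(n,P,c=None):
    c=c or robot.get_calibration(n);f=210/np.tan(np.radians(c["vfov"]/2));T=np.array(c["T"])
    q=T[:3,:3].T@(np.array(P)-T[:3,3])
    if n=="wrist":
        s=np.hypot(q[0],q[1]);t=np.arctan2(s,q[2]);return c["cx"]+f*t*q[0]/s,c["cy"]+f*t*q[1]/s
    return c["cx"]+f*q[0]/q[2],c["cy"]+f*q[1]/q[2]
E
python3 - <<'E'
import cv2,numpy as np
from h import *
i=cv2.imread("pics/top0.png")
a=cv2.resize(i[140:250,205:325],None,fx=4.5,fy=4.5,interpolation=cv2.INTER_CUBIC)
cv2.imwrite("pics/c1.png",a)
b=cv2.resize(i[175:245,385:460],None,fx=8,fy=8,interpolation=cv2.INTER_CUBIC)
cv2.imwrite("pics/c2.png",b)
for l,u,v,z in[("cover",268,206,.199),("hndl",268,206,.21),("lug",266,174,.128),("plate",422,210,.11),("tray",335,166,.11),("beaker",238,155,.19),("fit",215,210,.11),("tube",411,156,.12)]:
    print(l,px2w("top",u,v,z).round(3))
E
```

```text
cover [0.544 0.217 0.199]
hndl [0.542 0.216 0.21 ]
lug [0.664 0.229 0.128]
plate [ 0.545 -0.287  0.11 ]
tray [ 0.696 -0.003  0.11 ]
beaker [0.711 0.315 0.19 ]
fit [0.546 0.4   0.11 ]
tube [ 0.727 -0.256  0.12 ]
```

View pics/c1.png

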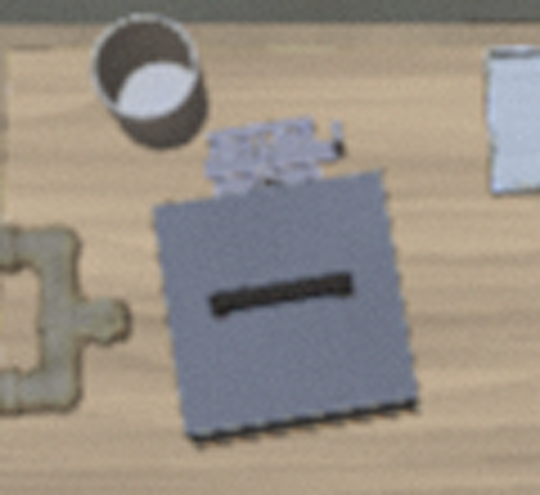

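View pics/c2.png

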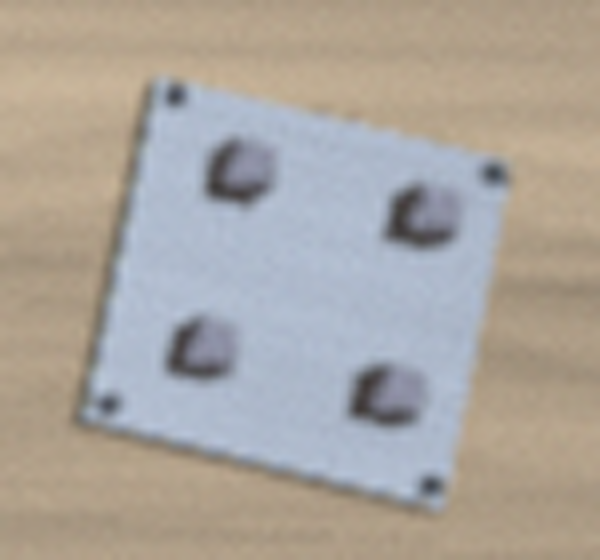

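The cover's corners and handle, the pin tab (338,140 in crop 1) and the plate with its four drives are all clear. Now I'll compute poses.

```bash
cat >> h.py <<'E'
def ang(d): return np.degrees(np.arctan2(d[1],d[0]))
def go(x,y,z,yaw,zs=None):
    """print tool-axis shift (mm) and twist (deg) from measured pose to target; twist to nearest half turn"""
    o=robot.get_obs();p=o["tool_pos"];r=o["ee_rot"];w=r[2]
    d=np.array([x,y,z])-p
    tx=[np.cos(w),np.sin(w)];ty=[np.sin(w),-np.cos(w)]
    a=-(yaw-np.degrees(w));a=(a+90)%180-90
    print("dx %.1f dy %.1f dz %.1f twist %.1f"%(1e3*(d[0]*tx[0]+d[1]*tx[1]),1e3*(d[0]*ty[0]+d[1]*ty[1]),-1e3*d[2],a),"| pos",np.round(p,4),"yaw %.1f j6 %.2f w %.3f"%(np.degrees(w),o["joint_positions"][5],o["width"]),"F",np.round(o["wrist_force"],1),"t %.1f"%o["time"])
def save(n,name,k=1):
    i=robot.snapshot(n);cv2.imwrite(f"pics/{name}.png",i);return i
E
python3 - <<'E'
from h import *
def P(c,s,o,z): return px2w("top",c[0]/s+o[0],c[1]/s+o[1],z)
C=np.array([P(c,4.5,(205,140),.18) for c in[(155,205),(382,172),(415,402),(190,438)]])
print("cover",C.round(3).tolist(),C.mean(0),[ang(C[(k+1)%4]-C[k]).round(1) for k in range(4)],[np.linalg.norm(C[(k+1)%4]-C[k]).round(3) for k in range(4)])
H=np.array([P(c,4.5,(205,140),.218) for c in[(212,303),(352,282)]]);print("handle",H.mean(0),ang(H[1]-H[0]),np.linalg.norm(H[1]-H[0]))
print("tab",P((338,138),4.5,(205,140),.175))
D=np.array([P(c,8,(385,175),.11) for c in[(155,78),(508,162),(440,508),(80,420)]])
print("plate",D.mean(0),[ang(D[(k+1)%4]-D[k]).round(1) for k in range(4)],[np.linalg.norm(D[(k+1)%4]-D[k]).round(3) for k in range(4)])
D=np.array([P(c,8,(385,175),.148) for c in[(248,163),(432,210),(400,387),(212,342)]])
print("drives",D.round(3).tolist(),D.mean(0),ang(D[1]-D[0]),[np.linalg.norm(D[(k+1)%4]-D[k]).round(3) for k in range(4)])
c=robot.get_calibration("wrist");print(c)
go(.66,.15,.27,0)
E
```

```text
cover [[0.614, 0.31, 0.18], [0.637, 0.149, 0.18], [0.473, 0.126, 0.18], [0.448, 0.282, 0.18]] [0.54303233 0.21682839 0.18      ] [np.float64(-81.6), np.float64(-172.0), np.float64(99.2), np.float64(9.5)] [np.float64(0.163), np.float64(0.165), np.float64(0.158), np.float64(0.168)]
handle [0.54402366 0.21689535 0.218     ] -81.38347952799765 0.09643654267586088
tab [0.66337387 0.18051362 0.175     ]
plate [ 0.54108399 -0.28641094  0.11      ] [np.float64(-104.0), np.float64(165.9), np.float64(76.0), np.float64(-14.4)] [np.float64(0.148), np.float64(0.148), np.float64(0.149), np.float64(0.148)]
drives [[0.587, -0.258, 0.148], [0.568, -0.33, 0.148], [0.496, -0.314, 0.148], [0.514, -0.24, 0.148]] [ 0.54141323 -0.2853648   0.148     ] -104.92915535635524 [np.float64(0.075), np.float64(0.074), np.float64(0.076), np.float64(0.075)]
{'vfov': 65.70646984690485, 'cx': 283.41360812174815, 'cy': 214.42809857229452, 'T': array([[ 0.42489616, -0.87960831, -0.21389827,  0.29516037],
       [-0.9052412 , -0.41319692, -0.09902868, -0.46912004],
       [-0.00127566,  0.23570643, -0.97182347,  0.38311123],
       [ 0.        ,  0.        ,  0.        ,  1.        ]])}
dx 661.2 dy -404.9 dz -51.6 twist 25.1 | pos [ 0.2335 -0.4975  0.2184] yaw 25.1 j6 -0.10 w 0.094 F [-0.5  0.2  0.4] t 0.1
```

Call:
carry_out(increments=[[146,[0,0,-40],0],[146,[40,-25,0],0],[146,[40,-25,0],0],[146,[40,-25,0],0],[146,[40,-25,0],0],[146,[40,-25,0],0],[146,[40,-25,0],0],[146,[40,-25,0],0]])

```text
time: 0.9
tool_pos: [0.4132, -0.2187, 0.2591]
ee_rot: [-3.141, 0.0, 0.438]
wrist_force: [1.1, -0.7, 0.4]
width: 0.0407
finger_force: 0.0
```

Call:
carry_out(increments=[[146,[40,-25,0],0],[146,[40,-25,0],0],[146,[40,-25,0],0],[146,[40,-25,0],0],[146,[40,-25,0],0],[146,[40,-25,0],0],[146,[40,-25,0],0],[146,[40,-25,0],0]])

```text
time: 1.7
tool_pos: [0.618, 0.0983, 0.2588]
ee_rot: [-3.142, 0.001, 0.439]
wrist_force: [0.5, 0.2, 0.6]
width: 0.0403
finger_force: 0.0
```

Call:
carry_out(increments=[[146,[40,-25,0],0],[146,[40,-25,0],0],[146,[0,0,0],8.3],[146,[0,0,0],8.3],[146,[0,0,0],0],[146,[0,0,0],0]])

```text
time: 2.3
tool_pos: [0.6685, 0.1757, 0.2589]
ee_rot: [3.142, 0.001, 0.152]
wrist_force: [0.7, -0.6, 0.2]
width: 0.04
finger_force: 0.0
```

```bash
python3 - <<'E'
from h import *
go(.665,.180,.255,8.5)
c=robot.get_calibration("wrist");i=save("wrist","w1")
for z in(.182,): print(w2px("wrist",(.665,.180,z),c),w2px("wrist",(.657,.234,.142),c))
np.save("c1.npy",c,allow_pickle=True)
E
```

```text
dx -2.8 dy -4.8 dz 3.9 twist 0.2 | pos [0.6685 0.1757 0.2589] yaw 8.7 j6 1.59 w 0.040 F [ 0.7 -0.6  0.2] t 2.3
(np.float64(276.6219518867404), np.float64(229.65779026208364)) (np.float64(217.24481491957124), np.float64(216.72185629610914))
```

View pics/w1.png

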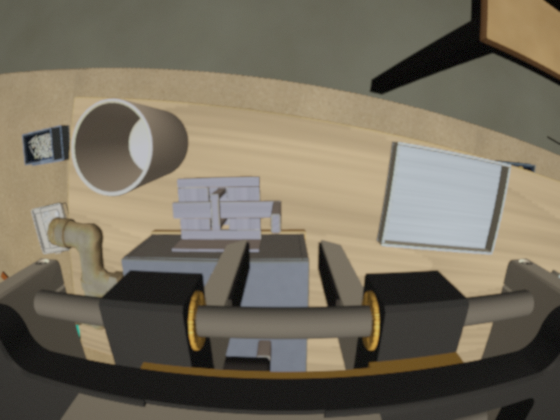

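The wrist view shows the tab near (276,217), the staple near (216,210) and the tray at (445,195). I'll crop for precision.

```bash
python3 - <<'E'
from h import *
i=cv2.imread("pics/w1.png");cv2.imwrite("pics/w1c.png",cv2.resize(i[165:265,160:310],None,fx=5,fy=5,interpolation=cv2.INTER_CUBIC))
E
```

```text
(no output)
```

View pics/w1c.png

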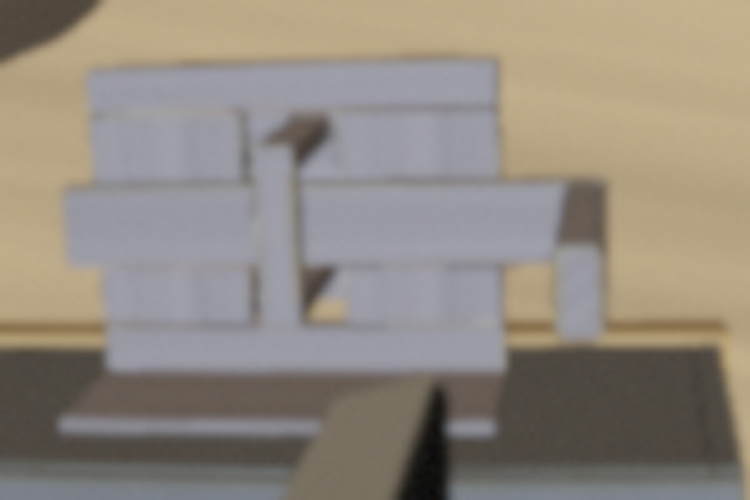

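```bash
python3 - <<'E'
from h import *
c=np.load("c1.npy",allow_pickle=True).item()
f=lambda u,v,z:px2w("wrist",160+u/5,165+v/5,z,c)
t=f(580,289,.182);s=f(280,235,.142);print("tab",t,"staple",s,"pin dir",ang(t-s),np.linalg.norm((t-s)[:2]))
go(t[0],t[1],.167,8.5)
# tray corners
T=np.array([px2w("wrist",u,v,.11,c) for u,v in[(396,143),(508,168),(495,250),(382,243)]]);print(T.round(3).tolist(),T.mean(0),ang(T[1]-T[0]),[np.linalg.norm(T[(k+1)%4]-T[k]).round(3) for k in range(4)])
E
```

```text
tab [0.67036938 0.18127688 0.182     ] staple [0.66119841 0.23559494 0.142     ] pin dir -80.41666230994086 0.05508681976498555
dx 2.7 dy -5.5 dz 92.3 twist 0.2 | pos [0.6686 0.1755 0.2593] yaw 8.7 j6 1.59 w 0.040 F [-0.7  0.4  0.3] t 2.4
[[0.75, 0.074, 0.11], [0.754, -0.073, 0.11], [0.655, -0.085, 0.11], [0.646, 0.067, 0.11]] [ 0.70117762 -0.00426006  0.11      ] -88.40809858664194 [np.float64(0.147), np.float64(0.099), np.float64(0.152), np.float64(0.104)]
```

Call:
carry_out(increments=[[146,[2.7,-5.5,0],0],[146,[0,0,40],0],[146,[0,0,40],0],[146,[0,0,19],0],[255,[0,0,0],0],[255,[0,0,0],0],[255,[0,0,0],0],[255,[0,0,0],0]])

```text
time: 3.15
tool_pos: [0.6717, 0.1818, 0.1634]
ee_rot: [-3.141, -0.005, 0.149]
wrist_force: [-0.4, -0.7, -0.2]
width: 0.0113
finger_force: 0.0
```

Call:
carry_out(increments=[[255,[0,0,0],0],[255,[0,0,0],0],[255,[0,10,0],0],[255,[0,15,0],0]])

```text
time: 3.55
tool_pos: [0.6747, 0.1594, 0.1628]
ee_rot: [-3.138, -0.004, 0.152]
wrist_force: [-0.5, 3.5, 5.6]
width: 0.008
finger_force: 30.0
```

Call:
carry_out(increments=[[255,[0,20,0],0],[255,[0,20,0],0],[255,[0,15,0],0],[255,[0,10,0],0],[255,[0,0,-20],0],[255,[0,0,-30],0],[255,[0,0,0],6.5],[255,[0,0,0],0]])

```text
time: 4.35
tool_pos: [0.684, 0.091, 0.2099]
ee_rot: [3.139, 0.001, 0.034]
wrist_force: [-0.5, -0.3, -1.1]
width: 0.0078
finger_force: 30.0
```

```bash
python3 - <<'E'
from h import *
go(.703,-.0525,.213,2)
E
```

```text
dx 14.0 dy 144.1 dz -3.1 twist -0.0 | pos [0.684  0.091  0.2099] yaw 2.0 j6 1.59 w 0.008 F [-0.5 -0.3 -1.1] t 4.3
```

Call:
carry_out(increments=[[255,[5,48,0],0],[255,[5,48,0],0],[255,[4,48,0],0],[255,[0,0,0],0],[255,[0,0,30],0],[255,[0,0,30],0],[255,[0,0,0],0]])

```text
time: 5.05
tool_pos: [0.6988, -0.0507, 0.1416]
ee_rot: [-3.14, 0.015, 0.037]
wrist_force: [-0.7, 0.3, -2.2]
width: 0.0077
finger_force: 30.0
```

```bash
python3 - <<'E'
from h import *
go(.703,-.0525,.131,2)
save("top","t2");c=robot.get_calibration("wrist");np.save("c2.npy",c,allow_pickle=True);i=save("wrist","w2")
E
```

```text
dx 4.1 dy 2.0 dz 10.6 twist 0.1 | pos [ 0.6988 -0.0507  0.1416] yaw 2.1 j6 1.38 w 0.008 F [-0.7  0.3 -2.2] t 5.0
```

View pics/w2.png

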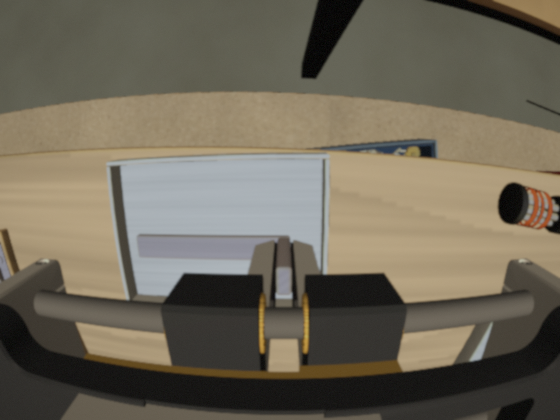

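Pin lies in the tray footprint (blade (140–285, 245), tab (285,270)). I'll lower it, release, and go to the handle.

Call:
carry_out(increments=[[255,[2,0,6],0],[255,[0,0,4],0],[255,[0,0,0],0],[255,[0,0,0],0],[146,[0,0,0],0],[146,[0,0,0],0],[146,[0,0,0],0],[146,[0,0,0],0]])

```text
time: 5.95
tool_pos: [0.7051, -0.0508, 0.1408]
ee_rot: [3.141, -0.001, 0.036]
wrist_force: [0.0, 0.8, -0.0]
width: 0.0368
finger_force: 0.0
```

Call:
carry_out(increments=[[146,[0,0,-35],0],[146,[0,0,-45],0],[146,[0,0,-45],0],[146,[-24,-45,-25],0],[146,[-24,-45,0],0],[146,[-24,-45,0],0],[146,[-24,-45,0],0],[146,[-24,-45,0],0]])

```text
time: 6.75
tool_pos: [0.5809, 0.1625, 0.2878]
ee_rot: [-3.141, -0.001, 0.035]
wrist_force: [-0.1, 0.8, 0.6]
width: 0.0404
finger_force: 0.0
```

Call:
carry_out(increments=[[146,[-24,-45,0],0],[146,[0,0,0],-8.1],[146,[0,0,0],-8.1],[146,[0,0,0],-8.1],[146,[0,0,0],-8.1],[146,[0,0,0],-8.1],[146,[0,0,0],-8.1],[146,[0,0,0],-8.1]])

```text
time: 7.55
tool_pos: [0.557, 0.2043, 0.2877]
ee_rot: [3.141, -0.0, 1.031]
wrist_force: [-0.5, -0.3, 1.3]
width: 0.0403
finger_force: 0.0
```

Call:
carry_out(increments=[[146,[0,0,0],-8.1],[146,[0,0,0],-8.1],[146,[0,0,0],-8.1],[146,[0,0,0],-8.1],[146,[0,0,0],-8.1],[146,[0,0,0],0],[146,[0,0,0],0]])

```text
time: 8.25
tool_pos: [0.5571, 0.2043, 0.2876]
ee_rot: [3.141, 0.0, 1.729]
wrist_force: [0.1, 0.2, -1.0]
width: 0.0403
finger_force: 0.0
```

```bash
python3 - <<'E'
from h import *
go(.5465,.2172,.2,99)
c=robot.get_calibration("wrist");np.save("c3.npy",c,allow_pickle=True);i=save("wrist","w3")
t=save("top","t3")
print(w2px("wrist",(.5465,.2172,.218),c))
a=cv2.resize(t[140:250,205:365],None,fx=3.5,fy=3.5)
cv2.imwrite("pics/w3c.png",np.vstack([cv2.resize(i,(480,360)),cv2.resize(a,(480,330))[:240]]))
E
```

```text
dx 14.4 dy -8.4 dz 87.6 twist 0.1 | pos [0.5571 0.2043 0.2876] yaw 99.1 j6 0.10 w 0.040 F [ 0.1  0.2 -1. ] t 8.2
(np.float64(272.0554395252167), np.float64(209.6345240544074))
```

View pics/w3c.png

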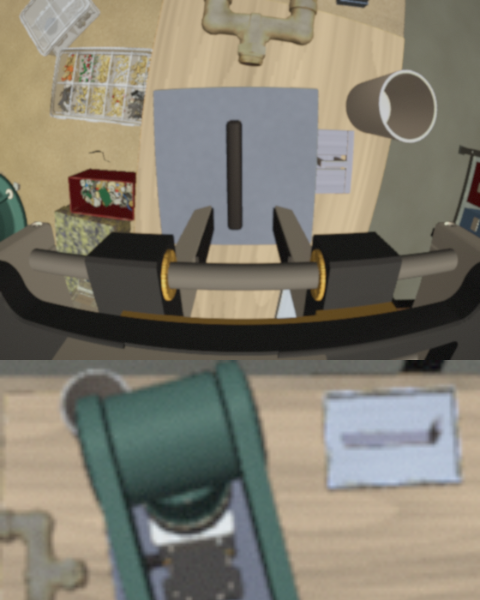

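Handle bar is at wrist (273,204), as predicted to about 2 mm. The pin lies flat in the tray. Grasping the handle.

Call:
carry_out(increments=[[146,[17,-8,0],0],[146,[0,0,30],0],[146,[0,0,30],0],[146,[0,0,27],0],[146,[0,0,0],0],[255,[0,0,0],0],[255,[0,0,0],0],[255,[0,0,0],0]])

```text
time: 9.15
tool_pos: [0.5472, 0.22, 0.2024]
ee_rot: [3.139, -0.0, 1.732]
wrist_force: [0.4, 0.3, -1.1]
width: 0.0195
finger_force: 0.0
```

Call:
carry_out(increments=[[255,[0,0,0],0],[255,[0,0,0],0],[255,[0,0,0],0],[255,[0,0,-5],0],[255,[0,0,-10],0],[255,[0,0,-15],0],[255,[0,0,-15],0],[255,[0,0,-15],0]])

```text
time: 9.95
tool_pos: [0.5466, 0.2199, 0.262]
ee_rot: [3.141, -0.0, 1.732]
wrist_force: [0.2, 0.3, -5.0]
width: 0.0136
finger_force: 30.0
```

Call:
carry_out(increments=[[255,[0,0,-15],0],[255,[0,0,-15],0],[255,[0,0,-15],0],[255,[0,0,-10],0],[255,[0,0,0],0]])

```text
time: 10.45
tool_pos: [0.5472, 0.22, 0.3185]
ee_rot: [3.137, -0.001, 1.732]
wrist_force: [0.1, 0.8, -5.6]
width: 0.0137
finger_force: 30.0
```

Call:
carry_out(increments=[[255,[-20,-5,0],0],[255,[-32,-8,0],0],[255,[-32,-8,0],0],[255,[-32,-8,0],0],[255,[-35,-9,0],0],[255,[-35,-9,0],0],[255,[-32,-8,0],0],[255,[-25,-7,0],0]])

```text
time: 11.25
tool_pos: [0.5237, -0.0319, 0.3148]
ee_rot: [-3.14, 0.0, 1.731]
wrist_force: [-0.0, 0.6, -5.1]
width: 0.0138
finger_force: 30.0
```

Call:
carry_out(increments=[[255,[0,0,0],4],[255,[0,0,0],8],[255,[0,0,0],8],[255,[0,0,0],8],[255,[0,0,0],8],[255,[0,0,0],8],[255,[0,0,0],8],[255,[0,0,0],8]])

```text
time: 12.05
tool_pos: [0.524, -0.0299, 0.3147]
ee_rot: [-3.141, 0.001, 0.679]
wrist_force: [-1.5, -0.5, -5.9]
width: 0.0141
finger_force: 30.0
```

Call:
carry_out(increments=[[255,[0,0,0],8],[255,[0,0,0],8],[255,[0,0,0],8],[255,[0,0,0],8],[255,[0,0,0],7],[255,[0,0,0],0],[255,[0,0,0],0]])

```text
time: 12.75
tool_pos: [0.5241, -0.0299, 0.315]
ee_rot: [-3.141, 0.001, 0.007]
wrist_force: [0.0, -0.6, -5.5]
width: 0.0138
finger_force: 30.0
```

```bash
python3 - <<'E'
from h import *
go(.525,-.03,.19,0)
t=save("top","t4")
cv2.imwrite("pics/t4c.png",cv2.resize(t[135:275,190:480],None,fx=2.7,fy=2.7,interpolation=cv2.INTER_CUBIC))
E
```

```text
dx 0.9 dy 0.1 dz 125.0 twist 0.4 | pos [ 0.5241 -0.0299  0.315 ] yaw 0.4 j6 1.40 w 0.014 F [ 0.  -0.6 -5.5] t 12.8
```

View pics/t4c.png

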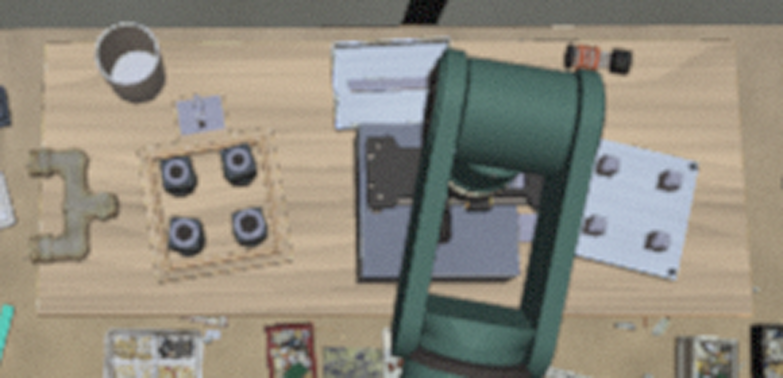

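Four sockets stand in the crate and the spot below the tray is clear. Setting the cover down.

Call:
carry_out(increments=[[255,[0,0,25],0],[255,[0,0,30],0],[255,[0,0,30],0],[255,[0,0,25],0],[255,[0,0,8],0],[255,[0,0,4],0],[255,[0,0,3],0],[255,[0,0,0],0]])

```text
time: 13.6
tool_pos: [0.525, -0.0301, 0.1918]
ee_rot: [3.141, -0.002, 0.005]
wrist_force: [-0.6, 0.0, -5.8]
width: 0.0136
finger_force: 30.0
```

Call:
carry_out(increments=[[255,[0,0,1],0],[255,[0,0,0],0],[146,[0,0,0],0],[146,[0,0,0],0],[146,[0,0,0],0],[146,[0,0,0],0],[146,[0,0,-10],0],[146,[0,0,-25],0]])

```text
time: 14.4
tool_pos: [0.523, -0.0298, 0.2229]
ee_rot: [-3.141, 0.005, 0.004]
wrist_force: [0.4, -0.1, 0.3]
width: 0.0403
finger_force: 0.0
```

Call:
carry_out(increments=[[146,[0,0,-40],0],[146,[0,10,-38],0],[146,[1,45,0],0],[146,[1,45,0],0],[146,[1,45,0],0],[146,[1,45,0],0],[146,[0,45,0],0],[146,[0,40,0],0]])

```text
time: 15.2
tool_pos: [0.5291, -0.3072, 0.3034]
ee_rot: [3.141, -0.001, 0.003]
wrist_force: [-0.3, 0.2, 0.9]
width: 0.0402
finger_force: 0.0
```

Call:
carry_out(increments=[[146,[0,34,0],-7.5],[146,[0,0,0],-8.4],[146,[0,0,0],-8.4],[146,[0,0,0],-8.4],[146,[0,0,0],-8.4],[146,[0,0,0],-8.4],[146,[0,0,0],-8.4],[146,[0,0,0],-8.4]])

```text
time: 16.0
tool_pos: [0.5297, -0.3391, 0.3034]
ee_rot: [3.141, 0.0, 1.167]
wrist_force: [-1.2, 0.7, 0.3]
width: 0.0401
finger_force: 0.0
```

Call:
carry_out(increments=[[146,[0,0,0],-8.4],[146,[0,0,0],0],[146,[0,0,0],0],[146,[0,0,0],0]])

```text
time: 16.4
tool_pos: [0.5296, -0.339, 0.3028]
ee_rot: [3.141, 0.0, 1.306]
wrist_force: [1.3, 0.2, -0.3]
width: 0.04
finger_force: 0.0
```

```bash
python3 - <<'E'
from h import *
go(.541,-.286,.3,75.6)
c=robot.get_calibration("wrist");np.save("c5.npy",c,allow_pickle=True);i=save("wrist","w5")
cv2.imwrite("pics/w5c.png",cv2.resize(i[70:270,160:420],None,fx=3,fy=3,interpolation=cv2.INTER_CUBIC))
E
```

```text
dx 54.2 dy -2.9 dz 2.8 twist -0.8 | pos [ 0.5296 -0.339   0.3028] yaw 74.8 j6 -0.39 w 0.040 F [ 1.3  0.2 -0.3] t 16.4
```

View pics/w5c.png

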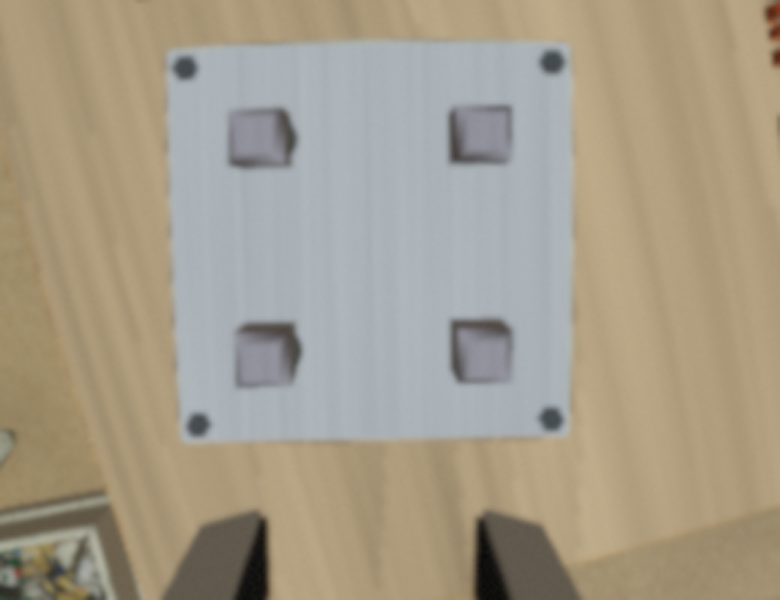

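```bash
cat > fit.py <<'E'
from h import *
from scipy.optimize import least_squares
c=np.load("c5.npy",allow_pickle=True).item()
f=lambda u,v,z:px2w("wrist",160+u/3,70+v/3,z,c)
C=np.array([f(*p,.11) for p in[(168,49),(570,43),(568,436),(182,442)]])
D=np.array([f(*p,.14) for p in[(259,137),(482,134),(482,352),(265,356)]])
for n,Q,L in(("corners",C,75),("drives",D,38)):
    d=[np.linalg.norm(Q[(k+1)%4]-Q[k]).round(4) for k in range(4)]
    L=L/1e3;M=np.array([[-L,L],[L,L],[L,-L],[-L,-L]])
    def r(q):
        a=q[2];R=np.array([[np.cos(a),-np.sin(a)],[np.sin(a),np.cos(a)]]);return (M@R.T+q[:2]-Q[:,:2]).ravel()
    s=least_squares(r,[.54,-.286,-.25]);print(n,s.x[:2].round(4),np.degrees(s.x[2]).round(2),"res mm",(s.fun*1e3).round(1),d)
print(D.round(4).tolist())
E
python3 fit.py
```

```text
corners [ 0.5443 -0.2884] -14.29 res mm [-1.1  1.1  1.5  0.5  0.9 -1.1 -1.3 -0.5] [np.float64(0.1473), np.float64(0.1483), np.float64(0.1477), np.float64(0.1484)]
drives [ 0.5442 -0.2881] -14.31 res mm [-0.7  1.1  1.1  0.7  0.8 -1.3 -1.1 -0.5] [np.float64(0.0742), np.float64(0.0739), np.float64(0.074), np.float64(0.0743)]
[[0.5175, -0.243, 0.14], [0.5894, -0.2614, 0.14], [0.5709, -0.333, 0.14], [0.4991, -0.315, 0.14]]
```

Call:
carry_out(increments=[[125,[31,-7,0],0],[125,[46,-10,0],0],[125,[46,-10,0],0],[125,[46,-10,0],0],[125,[46,-10,0],0],[125,[46,-10,0],0],[125,[46,-10,0],0],[125,[46,-10,0],0]])

```text
time: 17.25
tool_pos: [0.5467, 0.0238, 0.3028]
ee_rot: [3.141, -0.0, 1.307]
wrist_force: [1.3, -0.7, 0.2]
width: 0.0483
finger_force: 0.0
```

Call:
carry_out(increments=[[125,[46,-10,0],0],[125,[46,-10,0],0],[125,[46,-10,0],0],[125,[0,0,0],-8.2],[125,[0,0,0],-8.2],[125,[0,0,0],-8.2],[125,[0,0,0],0],[125,[0,0,0],0]])

```text
time: 18.05
tool_pos: [0.5538, 0.1629, 0.3025]
ee_rot: [3.142, 0.0, 1.734]
wrist_force: [0.7, -0.8, 0.8]
width: 0.0481
finger_force: 0.0
```

```bash
python3 - <<'E'
from h import *
go(.556,.163,.3,99)
c=robot.get_calibration("wrist");np.save("c6.npy",c,allow_pickle=True);i=save("wrist","w6")
cv2.imwrite("pics/w6c.png",cv2.resize(i[60:260,150:410],None,fx=3,fy=3,interpolation=cv2.INTER_CUBIC))
E
```

```text
dx -0.3 dy 2.2 dz 2.5 twist 0.3 | pos [0.5538 0.1629 0.3025] yaw 99.3 j6 0.03 w 0.048 F [ 0.7 -0.8  0.8] t 18.1
```

View pics/w6c.png

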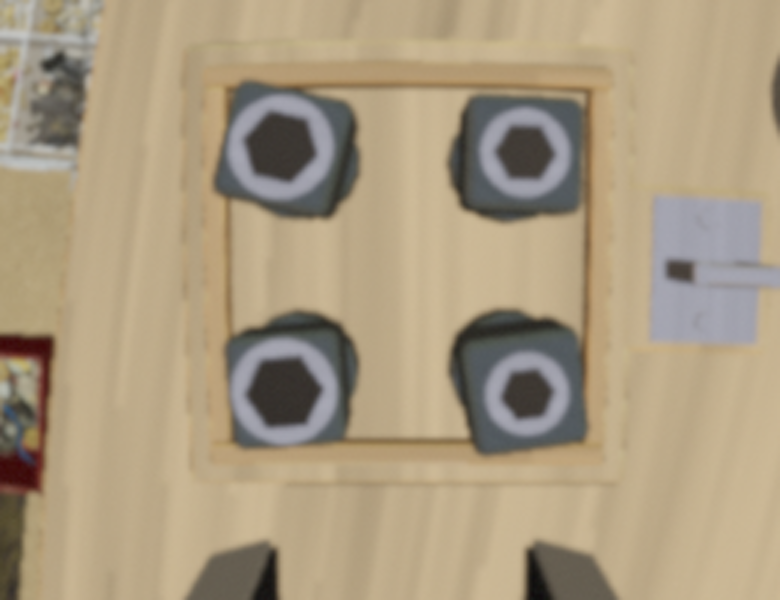

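```bash
cat > sock.py <<'E'
from h import *
c=np.load("c6.npy",allow_pickle=True).item()
f=lambda p,z:px2w("wrist",150+p[0]/3,60+p[1]/3,z,c)
S={"TL":((281,148),[(240,82),(357,102),(330,217),(215,190)],.17),"TR":((525,153),[(465,97),(583,98),(580,212),(463,212)],.162),
"BL":((283,391),[(228,328),(350,320),(350,442),(233,448)],.17),"BR":((528,393),[(458,338),(573,322),(587,440),(475,452)],.162)}
for n,(r,q,z) in S.items():
    Q=np.array([f(p,z) for p in q]);a=[(ang(Q[(k+1)%4]-Q[k])+90*k) for k in range(4)];a=[(x-9+180+45)%90-45+9 for x in a]
    print(n,"ring",f(r,z).round(4)[:2],"cor",Q.mean(0).round(4)[:2],"yaw mod90 %.1f"%np.mean(a),np.round(a,0),[np.linalg.norm(Q[(k+1)%4]-Q[k]).round(4) for k in range(4)])
E
python3 sock.py
```

```text
TL ring [0.5031 0.2493] cor [0.5042 0.2497] yaw mod90 -3.7 [-2. -4. -5. -4.] [np.float64(0.0363), np.float64(0.0362), np.float64(0.0364), np.float64(0.0342)]
TR ring [0.5769 0.2606] cor [0.5765 0.2601] yaw mod90 9.4 [11.  8. 11.  8.] [np.float64(0.037), np.float64(0.0364), np.float64(0.0368), np.float64(0.0363)]
BL ring [0.5149 0.1753] cor [0.5167 0.1775] yaw mod90 10.8 [12.  9. 12. 10.] [np.float64(0.0378), np.float64(0.0381), np.float64(0.0371), np.float64(0.038)]
BR ring [0.5912 0.1859] cor [0.5896 0.1871] yaw mod90 17.5 [18. 18. 16. 18.] [np.float64(0.0369), np.float64(0.0387), np.float64(0.0367), np.float64(0.0372)]
```

Call:
carry_out(increments=[[119,[46,19,0],0],[119,[46.4,19.3,0],0],[119,[0,0,45],0],[119,[0,0,45],0],[119,[0,0,40],0],[119,[0,0,26],0],[119,[0,0,0],0],[255,[0,0,0],0]])

```text
time: 18.9
tool_pos: [0.5764, 0.2601, 0.1469]
ee_rot: [-3.142, 0.0, 1.736]
wrist_force: [0.7, -0.3, 0.5]
width: 0.0451
finger_force: 0.0
```

Call:
carry_out(increments=[[255,[0,0,0],0],[255,[0,0,0],0],[255,[0,0,0],0],[255,[0,0,0],0]])

```text
time: 19.3
tool_pos: [0.5773, 0.2605, 0.1489]
ee_rot: [3.137, -0.0, 1.737]
wrist_force: [-0.5, -1.0, 4.7]
width: 0.0393
finger_force: 29.9
```

Call:
carry_out(increments=[[255,[0,0,0],0],[255,[0,0,-20],0],[255,[0,0,-30],0],[255,[0,0,-40],0],[255,[0,0,-40],0],[255,[0,0,0],0]])

```text
time: 19.9
tool_pos: [0.5781, 0.261, 0.284]
ee_rot: [3.129, -0.002, 1.737]
wrist_force: [0.2, -0.0, -0.7]
width: 0.0397
finger_force: 29.9
```

```bash
python3 - <<'E'
from h import *
go(.5905,-.2608,.26,75.7)
save("wrist","w7")
E
```

```text
dx -516.6 dy -74.3 dz 24.0 twist 23.8 | pos [0.5781 0.261  0.284 ] yaw 99.5 j6 0.17 w 0.040 F [ 0.2 -0.  -0.7] t 19.9
```

View pics/w7.png

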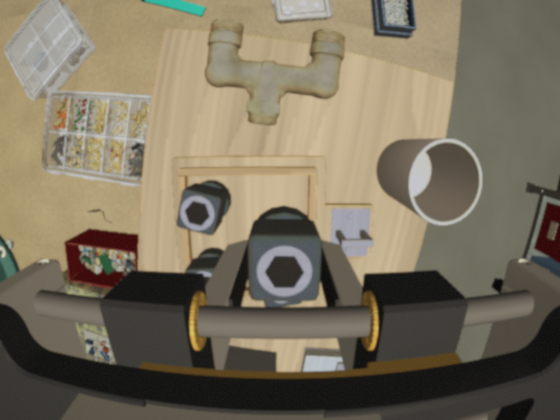

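Call:
carry_out(increments=[[255,[-26,-4,0],0],[255,[-45,-6.5,0],0],[255,[-45,-6.5,0],0],[255,[-45,-6.5,0],0],[255,[-45,-6.5,0],0],[255,[-45,-6.5,0],0],[255,[-45,-6.5,0],0],[255,[-45,-6.5,0],0]])

```text
time: 20.75
tool_pos: [0.5828, -0.0858, 0.2733]
ee_rot: [-3.137, -0.002, 1.737]
wrist_force: [0.6, -0.6, -0.9]
width: 0.0394
finger_force: 29.9
```

Call:
carry_out(increments=[[255,[-45,-6.5,0],0],[255,[-45,-6.5,0],0],[255,[-45,-6.5,0],0],[255,[-40,-6,0],0],[255,[0,0,0],8],[255,[0,0,0],8],[255,[0,0,0],7.8],[255,[0,0,0],0]])

```text
time: 21.55
tool_pos: [0.587, -0.261, 0.2732]
ee_rot: [-3.137, -0.001, 1.322]
wrist_force: [0.8, -0.6, -2.0]
width: 0.0397
finger_force: 29.9
```

```bash
python3 - <<'E'
from h import *
go(.5905,-.2608,.215,75.7)
c=np.load("c6.npy",allow_pickle=True).item()
# ring offset in held view, using current wrist camera (rigid to tool)
c=robot.get_calibration("wrist");o=robot.get_obs()
p=px2w("wrist",285,271,o["tool_pos"][2]+.016,c)-o["tool_pos"];w=o["ee_rot"][2]
print("held ring in tool x,y mm",1e3*(p[0]*np.cos(w)+p[1]*np.sin(w)),1e3*(p[0]*np.sin(w)-p[1]*np.cos(w)))
E
```

```text
dx 1.0 dy 3.3 dz 58.2 twist 0.0 | pos [ 0.587  -0.261   0.2732] yaw 75.7 j6 -0.26 w 0.040 F [ 0.8 -0.6 -2. ] t 21.6
held ring in tool x,y mm 2.6950734127069897 1.0218433775167142
```

Call:
carry_out(increments=[[255,[0,3,0],0],[255,[0,0,30],0],[255,[0,0,30],0],[255,[0,0,8],0],[255,[0,0,8],0],[255,[0,0,0],0]])

```text
time: 22.15
tool_pos: [0.5906, -0.2617, 0.1999]
ee_rot: [-3.141, -0.0, 1.323]
wrist_force: [-0.6, 0.4, -1.3]
width: 0.0393
finger_force: 29.9
```

Call:
carry_out(increments=[[255,[0,0,6],0],[255,[0,0,6],0],[255,[0,0,0],0]])

```text
time: 22.45
tool_pos: [0.5905, -0.2618, 0.188]
ee_rot: [-3.141, -0.0, 1.322]
wrist_force: [-0.2, -0.1, -0.3]
width: 0.0394
finger_force: 29.9
```

Call:
carry_out(increments=[[255,[0,0,5],0],[255,[0,0,5],0],[255,[0,0,0],0]])

```text
time: 22.75
tool_pos: [0.5904, -0.2617, 0.1773]
ee_rot: [-3.14, -0.0, 1.322]
wrist_force: [0.7, 0.7, -1.4]
width: 0.0397
finger_force: 29.9
```

Call:
carry_out(increments=[[255,[0,0,5],0],[255,[0,0,0],0]])

```text
time: 22.95
tool_pos: [0.5906, -0.2617, 0.1725]
ee_rot: [-3.141, -0.0, 1.322]
wrist_force: [-0.6, 0.7, -1.4]
width: 0.0397
finger_force: 29.9
```

Call:
carry_out(increments=[[255,[0,0,5],0],[255,[0,0,4],0],[255,[0,0,0],0]])

```text
time: 23.25
tool_pos: [0.5906, -0.2621, 0.1688]
ee_rot: [3.139, 0.002, 1.322]
wrist_force: [-6.1, 1.0, 10.6]
width: 0.0397
finger_force: 30.0
```

Call:
carry_out(increments=[[255,[0,0,4],0],[255,[0,0,3],0],[255,[0,0,0],0]])

```text
time: 23.55
tool_pos: [0.5903, -0.262, 0.1591]
ee_rot: [3.141, 0.001, 1.322]
wrist_force: [-3.5, -0.1, 0.6]
width: 0.0398
finger_force: 29.9
```

Call:
carry_out(increments=[[255,[0,0,3],0],[255,[0,0,2],0],[255,[0,0,0],0]])

```text
time: 23.85
tool_pos: [0.5901, -0.262, 0.1567]
ee_rot: [3.14, 0.001, 1.322]
wrist_force: [-7.1, 2.7, 15.0]
width: 0.0399
finger_force: 30.0
```

Call:
carry_out(increments=[[119,[0,0,-2],0],[119,[0,0,0],0],[119,[0,0,0],0],[119,[0,0,-40],0],[119,[0,0,-45],0],[119,[0,0,-45],0],[119,[0,0,0],0]])

```text
time: 24.55
tool_pos: [0.5931, -0.2629, 0.2929]
ee_rot: [3.127, 0.004, 1.322]
wrist_force: [0.2, -0.0, 1.6]
width: 0.0502
finger_force: 0.0
```

```bash
python3 - <<'E'
from h import *
go(.5904,.1865,.148,107.5)
save("top","t8")
E
```

```text
dx 435.0 dy -113.2 dz 144.9 twist -31.7 | pos [ 0.5931 -0.2629  0.2929] yaw 75.8 j6 -0.26 w 0.050 F [ 0.2 -0.   1.6] t 24.6
```

Call:
carry_out(increments=[[119,[35,-9.3,0],0],[119,[45,-11.5,0],0],[119,[45,-11.5,0],0],[119,[45,-11.5,0],0],[119,[45,-11.5,0],0],[119,[45,-11.5,0],0],[119,[45,-11.5,0],0],[119,[45,-11.5,0],0]])

```text
time: 25.4
tool_pos: [0.5891, 0.1014, 0.2815]
ee_rot: [-3.138, 0.001, 1.322]
wrist_force: [0.8, 0.4, -0.5]
width: 0.0502
finger_force: 0.0
```

Call:
carry_out(increments=[[119,[45,-12,0],0],[119,[40,-12,0],0],[119,[0,0,0],-8],[119,[0,0,0],-8],[119,[0,0,0],-8],[119,[0,0,0],-7.7],[119,[0,0,0],0],[119,[0,0,0],0]])

```text
time: 26.2
tool_pos: [0.5873, 0.1877, 0.2824]
ee_rot: [-3.139, -0.0, 1.872]
wrist_force: [0.3, 0.9, 0.3]
width: 0.0501
finger_force: 0.0
```

```bash
python3 - <<'E'
from h import *
go(.5904,.1865,.147,107.5)
E
```

```text
dx -2.1 dy 2.6 dz 135.4 twist -0.2 | pos [0.5873 0.1877 0.2824] yaw 107.3 j6 -0.08 w 0.050 F [0.3 0.9 0.3] t 26.2
```

Call:
carry_out(increments=[[119,[-2.1,2.6,0],0],[119,[0,0,45],0],[119,[0,0,45],0],[119,[0,0,35],0],[119,[0,0,10],0],[119,[0,0,0],0],[255,[0,0,0],0],[255,[0,0,0],0]])

```text
time: 27.0
tool_pos: [0.5922, 0.1869, 0.1527]
ee_rot: [3.136, 0.001, 1.875]
wrist_force: [-0.0, 0.4, -1.5]
width: 0.0395
finger_force: 30.0
```

Call:
carry_out(increments=[[255,[0,0,0],0],[255,[0,0,0],0],[255,[0,0,0],0]])

```text
time: 27.3
tool_pos: [0.5921, 0.1869, 0.1525]
ee_rot: [3.136, 0.001, 1.875]
wrist_force: [-0.5, -0.7, 6.7]
width: 0.0397
finger_force: 30.0
```

Call:
carry_out(increments=[[255,[0,0,-20],0],[255,[0,0,-30],0],[255,[0,0,-40],0],[255,[0,0,-45],0],[255,[0,0,0],0],[255,[0,0,0],0],[255,[0,0,0],0]])

```text
time: 28.0
tool_pos: [0.59, 0.1864, 0.2823]
ee_rot: [-3.138, -0.0, 1.875]
wrist_force: [-0.7, 0.5, -1.0]
width: 0.0394
finger_force: 30.0
```

```bash
python3 - <<'E'
from h import *
go(.5717,-.3354,.285,75.7)
save("wrist","w9")
E
```

```text
dx -492.4 dy -173.9 dz -2.7 twist 31.7 | pos [0.59   0.1864 0.2823] yaw 107.4 j6 -0.09 w 0.039 F [-0.7  0.5 -1. ] t 28.0
```

Call:
carry_out(increments=[[255,[-28,-10,0],0],[255,[-44,-15.5,0],0],[255,[-44,-15.5,0],0],[255,[-44,-15.5,0],0],[255,[-44,-15.5,0],0],[255,[-44,-15.5,0],0],[255,[-44,-15.5,0],0],[255,[-44,-15.5,0],0]])

```text
time: 28.85
tool_pos: [0.5773, -0.1711, 0.282]
ee_rot: [-3.138, -0.003, 1.875]
wrist_force: [0.6, -0.6, -0.6]
width: 0.0395
finger_force: 30.0
```

Call:
carry_out(increments=[[255,[-44,-15.5,0],0],[255,[-44,-15.5,0],0],[255,[-44,-15.5,0],0],[255,[-24,-9,0],8],[255,[0,0,0],8],[255,[0,0,0],8],[255,[0,0,0],7.7],[255,[0,0,0],0]])

```text
time: 29.65
tool_pos: [0.5716, -0.3348, 0.2818]
ee_rot: [-3.137, -0.002, 1.322]
wrist_force: [0.2, 0.1, -1.2]
width: 0.0393
finger_force: 30.0
```

Call:
carry_out(increments=[[255,[0,0,0],0],[255,[0,0,0],0]])

```text
time: 29.85
tool_pos: [0.5719, -0.3347, 0.2835]
ee_rot: [-3.14, -0.001, 1.324]
wrist_force: [-0.3, 0.4, -1.0]
width: 0.0394
finger_force: 30.0
```

```bash
python3 - <<'E'
from h import *
go(.5717,-.3354,.200,75.7)
E
```

```text
dx -0.7 dy -0.1 dz 83.5 twist 0.2 | pos [ 0.5719 -0.3347  0.2835] yaw 75.9 j6 -0.37 w 0.039 F [-0.3  0.4 -1. ] t 29.9
```

Call:
carry_out(increments=[[255,[-0.7,0,40],0],[255,[0,0,35],0],[255,[0,0,8],0],[255,[0,0,6],0],[255,[0,0,5],0],[255,[0,0,0],0]])

```text
time: 30.45
tool_pos: [0.5725, -0.336, 0.1919]
ee_rot: [3.139, 0.001, 1.322]
wrist_force: [0.9, -0.8, -1.3]
width: 0.0396
finger_force: 30.0
```

Call:
carry_out(increments=[[255,[0,0,4],0],[255,[0,0,4],0],[255,[0,0,0],0]])

```text
time: 30.75
tool_pos: [0.572, -0.3357, 0.1822]
ee_rot: [3.141, 0.0, 1.322]
wrist_force: [0.1, 0.7, -0.8]
width: 0.0395
finger_force: 30.0
```

Call:
carry_out(increments=[[255,[0,0,5],0],[255,[0,0,5],0],[255,[0,0,0],0]])

```text
time: 31.05
tool_pos: [0.5723, -0.3359, 0.1736]
ee_rot: [3.139, 0.001, 1.322]
wrist_force: [-0.6, 0.1, 4.1]
width: 0.0394
finger_force: 30.0
```

Call:
carry_out(increments=[[255,[0,0,4],0],[255,[0,0,4],0],[255,[0,0,3],0],[255,[0,0,0],0]])

```text
time: 31.45
tool_pos: [0.5719, -0.3361, 0.1662]
ee_rot: [3.138, 0.002, 1.322]
wrist_force: [-4.9, 2.2, 10.6]
width: 0.0394
finger_force: 30.0
```

Call:
carry_out(increments=[[255,[0,0,3],0],[255,[0,0,2],0],[255,[0,0,0],0]])

```text
time: 31.75
tool_pos: [0.5715, -0.3358, 0.1603]
ee_rot: [3.14, 0.002, 1.322]
wrist_force: [-6.2, 2.0, 12.0]
width: 0.0396
finger_force: 30.1
```

Call:
carry_out(increments=[[255,[0,0,3],0],[255,[0,0,0],0],[255,[0,0,0],0]])

```text
time: 32.05
tool_pos: [0.5714, -0.3358, 0.1602]
ee_rot: [3.138, 0.002, 1.322]
wrist_force: [-8.3, 3.5, 18.9]
width: 0.0395
finger_force: 30.1
```

Call:
carry_out(increments=[[255,[0,0,3],0],[255,[0,0,0],0]])

```text
time: 32.25
tool_pos: [0.5714, -0.3358, 0.1601]
ee_rot: [3.137, 0.003, 1.322]
wrist_force: [-12.3, 6.4, 26.0]
width: 0.0396
finger_force: 30.1
```

Call:
carry_out(increments=[[255,[0,0,-5],0],[119,[0,0,0],0],[119,[0,0,0],0],[119,[0,0,0],0],[119,[0,0,-40],0],[119,[0,0,-45],0],[119,[0,0,-45],0],[119,[0,0,0],0]])

```text
time: 33.05
tool_pos: [0.574, -0.3369, 0.2938]
ee_rot: [3.128, 0.005, 1.322]
wrist_force: [0.2, 0.4, -0.2]
width: 0.05
finger_force: 0.0
```

Call:
carry_out(increments=[[119,[0,0,0],0]])

```text
time: 33.15
tool_pos: [0.5726, -0.336, 0.2864]
ee_rot: [3.139, 0.001, 1.322]
wrist_force: [0.8, 0.3, -0.7]
width: 0.0501
finger_force: 0.0
```

```bash
python3 - <<'E'
from h import *
go(.516,.1765,.15,100.8)
E
```

```text
dx 482.8 dy -181.0 dz 136.4 twist -25.1 | pos [ 0.5726 -0.336   0.2864] yaw 75.7 j6 -0.37 w 0.050 F [ 0.8  0.3 -0.7] t 33.1
```

Call:
carry_out(increments=[[119,[32,-12,0],0],[119,[44,-16.5,0],0],[119,[44,-16.5,0],0],[119,[44,-16.5,0],0],[119,[44,-16.5,0],0],[119,[44,-16.5,0],0],[119,[44,-16.5,0],0],[119,[44,-16.5,0],0]])

```text
time: 33.95
tool_pos: [0.5307, 0.0271, 0.282]
ee_rot: [-3.136, 0.001, 1.322]
wrist_force: [1.2, 0.7, -0.2]
width: 0.0499
finger_force: 0.0
```

Call:
carry_out(increments=[[119,[44,-16.5,0],0],[119,[44,-16.5,0],0],[119,[44,-16.5,0],0],[119,[11,-4,0],-8.4],[119,[0,0,0],-8.4],[119,[0,0,0],-8.3],[119,[0,0,0],0],[119,[0,0,0],0]])

```text
time: 34.75
tool_pos: [0.515, 0.1769, 0.2831]
ee_rot: [-3.138, 0.0, 1.757]
wrist_force: [0.1, 0.1, -0.1]
width: 0.05
finger_force: 0.0
```

Call:
carry_out(increments=[[119,[0,0,0],0]])

```text
time: 34.85
tool_pos: [0.5153, 0.1768, 0.2842]
ee_rot: [-3.139, 0.0, 1.758]
wrist_force: [-1.0, 0.0, -0.3]
width: 0.0501
finger_force: 0.0
```

```bash
python3 - <<'E'
from h import *
go(.516,.1765,.148,100.8)
c=robot.get_calibration("wrist");i=save("wrist","w10")
print("ring pred 60/68:",w2px("wrist",(.516,.1765,.162),c),w2px("wrist",(.516,.1765,.17),c))
g=cv2.cvtColor(i,cv2.COLOR_BGR2HSV)
# bright ring on the dark neck: circle search near the prediction
gr=cv2.medianBlur(cv2.cvtColor(i,cv2.COLOR_BGR2GRAY),3)
h=cv2.HoughCircles(gr[150:300,200:370],cv2.HOUGH_GRADIENT,1,60,param1=120,param2=15,minRadius=12,maxRadius=40);print(h+np.array([200,150,0]) if h is not None else None)
E
```

```text
dx -0.4 dy 0.7 dz 136.2 twist -0.1 | pos [0.5153 0.1768 0.2842] yaw 100.7 j6 0.04 w 0.050 F [-1.   0.  -0.3] t 34.9
ring pred 60/68: (np.float64(284.5181831664735), np.float64(212.72826205609707)) (np.float64(284.5232662381112), np.float64(214.82183834333975))
[[[281.5 214.5  18. ]]]
```

Call:
carry_out(increments=[[119,[-0.4,0,45],0],[119,[0,0,45],0],[119,[0,0,36],0],[119,[0,0,10],0],[119,[0,0,0],0],[255,[0,0,0],0],[255,[0,0,0],0],[255,[0,0,0],0]])

```text
time: 35.7
tool_pos: [0.517, 0.177, 0.1523]
ee_rot: [3.136, -0.0, 1.76]
wrist_force: [-0.8, 0.4, 2.6]
width: 0.0394
finger_force: 29.9
```

Call:
carry_out(increments=[[255,[0,0,0],0],[255,[0,0,0],0]])

```text
time: 35.9
tool_pos: [0.517, 0.1771, 0.1523]
ee_rot: [3.136, -0.0, 1.76]
wrist_force: [-0.2, 0.6, 6.4]
width: 0.0391
finger_force: 29.9
```

Call:
carry_out(increments=[[255,[0,0,-20],0],[255,[0,0,-30],0],[255,[0,0,-40],0],[255,[0,0,-45],0],[255,[0,0,0],0],[255,[0,0,0],0],[255,[0,0,0],0]])

```text
time: 36.6
tool_pos: [0.5149, 0.1765, 0.2825]
ee_rot: [-3.138, 0.0, 1.76]
wrist_force: [-0.1, 0.2, -1.7]
width: 0.0397
finger_force: 29.9
```

```bash
python3 - <<'E'
from h import *
go(.4979,-.3169,.285,75.7)
E
```

```text
dx -481.4 dy -109.5 dz -2.5 twist 25.1 | pos [0.5149 0.1765 0.2825] yaw 100.8 j6 0.04 w 0.040 F [-0.1  0.2 -1.7] t 36.6
```

Call:
carry_out(increments=[[255,[-31,-7,0],0],[255,[-44,-10,0],0],[255,[-44,-10,0],0],[255,[-44,-10,0],0],[255,[-44,-10,0],0],[255,[-44,-10,0],0],[255,[-44,-10,0],0],[255,[-44,-10,0],0]])

```text
time: 37.4
tool_pos: [0.5025, -0.1722, 0.2818]
ee_rot: [-3.138, -0.003, 1.76]
wrist_force: [-0.6, 0.9, -1.2]
width: 0.0395
finger_force: 29.9
```

Call:
carry_out(increments=[[255,[-44,-10,0],0],[255,[-44,-10,0],0],[255,[-44,-10,0],0],[255,[-10,-2.5,0],8.4],[255,[0,0,0],8.4],[255,[0,0,0],8.3],[255,[0,0,0],0],[255,[0,0,0],0]])

```text
time: 38.2
tool_pos: [0.498, -0.316, 0.2825]
ee_rot: [-3.138, -0.001, 1.325]
wrist_force: [0.2, -0.4, -0.3]
width: 0.0396
finger_force: 29.9
```

Call:
carry_out(increments=[[255,[0,0,0],0]])

```text
time: 38.3
tool_pos: [0.4983, -0.316, 0.2835]
ee_rot: [-3.14, -0.001, 1.324]
wrist_force: [0.1, 0.5, -0.8]
width: 0.0394
finger_force: 29.9
```

```bash
python3 - <<'E'
from h import *
go(.4979,-.3169,.200,75.7)
E
```

```text
dx -1.0 dy -0.2 dz 83.5 twist 0.2 | pos [ 0.4983 -0.316   0.2835] yaw 75.9 j6 -0.41 w 0.039 F [ 0.1  0.5 -0.8] t 38.3
```

Call:
carry_out(increments=[[255,[-1,0,40],0],[255,[0,0,35],0],[255,[0,0,8],0],[255,[0,0,6],0],[255,[0,0,5],0],[255,[0,0,0],0]])

```text
time: 38.9
tool_pos: [0.4993, -0.3166, 0.1921]
ee_rot: [3.139, -0.001, 1.323]
wrist_force: [1.4, 3.2, -1.8]
width: 0.0393
finger_force: 29.9
```

Call:
carry_out(increments=[[255,[0,0,4],0],[255,[0,0,4],0],[255,[0,0,0],0]])

```text
time: 39.2
tool_pos: [0.4991, -0.3168, 0.1839]
ee_rot: [3.139, -0.001, 1.323]
wrist_force: [-0.3, 4.4, 2.2]
width: 0.0396
finger_force: 30.0
```

Call:
carry_out(increments=[[255,[0,0,4],0],[255,[0,0,0],0]])

```text
time: 39.4
tool_pos: [0.4988, -0.3168, 0.1786]
ee_rot: [3.14, -0.001, 1.323]
wrist_force: [1.1, 4.2, 1.0]
width: 0.0394
finger_force: 30.0
```

Call:
carry_out(increments=[[255,[0,0,4],0],[255,[0,0,4],0],[255,[0,0,0],0]])

```text
time: 39.7
tool_pos: [0.499, -0.3175, 0.1733]
ee_rot: [3.138, 0.001, 1.322]
wrist_force: [-0.6, 6.0, 8.3]
width: 0.0394
finger_force: 30.1
```

Call:
carry_out(increments=[[255,[0,0,4],0],[255,[0,0,3],0],[255,[0,0,0],0]])

```text
time: 40.0
tool_pos: [0.4988, -0.3189, 0.172]
ee_rot: [3.134, 0.006, 1.322]
wrist_force: [-6.5, 6.7, 24.3]
width: 0.0396
finger_force: 30.3
```

Call:
carry_out(increments=[[255,[0,0,3],0],[255,[0,0,3],0],[255,[0,0,0],0]])

```text
time: 40.3
tool_pos: [0.4984, -0.3204, 0.1699]
ee_rot: [3.132, 0.01, 1.321]
wrist_force: [-10.5, 7.7, 34.5]
width: 0.0395
finger_force: 30.4
```

Call:
carry_out(increments=[[255,[0,0,3],0],[255,[0,0,0],0]])

```text
time: 40.5
tool_pos: [0.4982, -0.3209, 0.1691]
ee_rot: [3.131, 0.011, 1.321]
wrist_force: [-14.1, 6.5, 42.3]
width: 0.0395
finger_force: 30.6
```

Call:
carry_out(increments=[[255,[0,0,-10],0],[255,[0,0,-10],0],[255,[0,0,0],0],[255,[0,0,0],0]])

```text
time: 40.9
tool_pos: [0.4979, -0.3196, 0.1747]
ee_rot: [3.141, 0.004, 1.321]
wrist_force: [-1.1, -6.1, 2.7]
width: 0.0399
finger_force: 29.9
```

Call:
carry_out(increments=[[255,[1,0,0],0],[255,[0,0,0],0]])

```text
time: 41.1
tool_pos: [0.4981, -0.3182, 0.1744]
ee_rot: [-3.141, 0.004, 1.321]
wrist_force: [-1.2, -5.0, 1.4]
width: 0.0395
finger_force: 30.0
```

Call:
carry_out(increments=[[255,[1,0,0],0],[255,[0,0,0],0]])

```text
time: 41.3
tool_pos: [0.4983, -0.3171, 0.1742]
ee_rot: [-3.141, 0.003, 1.321]
wrist_force: [-2.6, -5.1, 2.4]
width: 0.0397
finger_force: 30.0
```

Call:
carry_out(increments=[[119,[0,0,0],0],[119,[0,0,0],0],[119,[0,0,0],0],[119,[0,0,-25],0],[119,[0,0,-30],0],[179,[0,0,0],0],[179,[0,0,0],0],[179,[0,0,0],0]])

```text
time: 42.1
tool_pos: [0.4983, -0.3148, 0.2278]
ee_rot: [-3.139, -0.001, 1.322]
wrist_force: [0.0, 0.9, -0.7]
width: 0.0298
finger_force: 0.0
```

```bash
python3 - <<'E'
from h import *
go(.4979,-.3164,.215,75.7)
i=save("top","t11")
cv2.imwrite("pics/t11c.png",cv2.resize(i[165:255,375:465],None,fx=6,fy=6,interpolation=cv2.INTER_CUBIC))
E
```

```text
dx -1.7 dy 0.0 dz 12.8 twist 0.1 | pos [ 0.4983 -0.3148  0.2278] yaw 75.8 j6 -0.41 w 0.030 F [ 0.   0.9 -0.7] t 42.1
```

Call:
carry_out(increments=[[179,[-1.7,0,12],0],[179,[0,0,5],0],[179,[0,0,0],0]])

```text
time: 42.45
tool_pos: [0.4974, -0.3164, 0.2098]
ee_rot: [-3.137, -0.002, 1.322]
wrist_force: [0.1, -0.2, 0.2]
width: 0.0281
finger_force: 0.0
```

Call:
carry_out(increments=[[179,[0,0,4],0],[179,[0,0,0],0]])

```text
time: 42.65
tool_pos: [0.4981, -0.3169, 0.2078]
ee_rot: [-3.141, -0.0, 1.322]
wrist_force: [-0.1, 0.7, -0.2]
width: 0.0281
finger_force: 0.0
```

Call:
carry_out(increments=[[179,[0,0,4],0],[179,[0,0,0],0]])

```text
time: 42.85
tool_pos: [0.4982, -0.3169, 0.2041]
ee_rot: [-3.141, -0.0, 1.322]
wrist_force: [0.5, -0.8, -0.4]
width: 0.0282
finger_force: 0.0
```

Call:
carry_out(increments=[[179,[0,0,4],0],[179,[0,0,0],0]])

```text
time: 43.05
tool_pos: [0.4981, -0.3169, 0.1999]
ee_rot: [-3.141, -0.0, 1.322]
wrist_force: [0.0, 0.1, 0.2]
width: 0.0276
finger_force: 0.0
```

Call:
carry_out(increments=[[179,[0,0,4],0],[179,[0,0,0],0]])

```text
time: 43.25
tool_pos: [0.4982, -0.3171, 0.1982]
ee_rot: [3.141, 0.001, 1.322]
wrist_force: [-0.8, -0.3, 4.9]
width: 0.0282
finger_force: 2.3
```

Call:
carry_out(increments=[[179,[0,0,3],0],[179,[0,0,0],0]])

```text
time: 43.45
tool_pos: [0.4982, -0.3174, 0.1974]
ee_rot: [3.139, 0.002, 1.322]
wrist_force: [-4.0, 2.0, 11.8]
width: 0.0279
finger_force: 5.4
```

Call:
carry_out(increments=[[179,[0,0,3],0],[179,[0,0,0],0]])

```text
time: 43.65
tool_pos: [0.4978, -0.3173, 0.195]
ee_rot: [3.139, 0.002, 1.322]
wrist_force: [-5.4, 2.5, 12.6]
width: 0.0283
finger_force: 5.9
```

Call:
carry_out(increments=[[179,[0,0,3],0],[179,[0,0,0],0]])

```text
time: 43.85
tool_pos: [0.4977, -0.3173, 0.193]
ee_rot: [3.139, 0.003, 1.322]
wrist_force: [-6.9, 3.1, 14.3]
width: 0.0278
finger_force: 7.7
```

Call:
carry_out(increments=[[179,[0,0,2],0],[179,[0,0,0],0]])

```text
time: 44.05
tool_pos: [0.4976, -0.3173, 0.1914]
ee_rot: [3.139, 0.003, 1.322]
wrist_force: [-6.6, 3.8, 17.4]
width: 0.0283
finger_force: 8.3
```

Call:
carry_out(increments=[[179,[0,0,2],0],[179,[0,0,0],0]])

```text
time: 44.25
tool_pos: [0.4984, -0.3173, 0.1864]
ee_rot: [3.139, 0.002, 1.322]
wrist_force: [0.5, -1.0, -0.6]
width: 0.0277
finger_force: 0.0
```

Call:
carry_out(increments=[[179,[0,0,2],0],[179,[0,0,0],0]])

```text
time: 44.45
tool_pos: [0.4987, -0.3175, 0.1842]
ee_rot: [3.138, 0.002, 1.322]
wrist_force: [-2.3, 1.2, 10.0]
width: 0.0279
finger_force: 4.9
```

Call:
carry_out(increments=[[179,[0,0,2],0],[179,[0,0,0],0]])

```text
time: 44.65
tool_pos: [0.4988, -0.3175, 0.1842]
ee_rot: [3.137, 0.002, 1.322]
wrist_force: [-4.2, 2.6, 15.5]
width: 0.0282
finger_force: 7.7
```

Call:
carry_out(increments=[[179,[0,0,-5],0],[179,[0,0,-40],0],[119,[0,0,-45],0],[119,[0,0,-10],0],[119,[0,0,0],0],[119,[0,0,0],0]])

```text
time: 45.25
tool_pos: [0.498, -0.3168, 0.2773]
ee_rot: [-3.139, -0.001, 1.322]
wrist_force: [-0.1, 0.1, -0.7]
width: 0.0501
finger_force: 0.0
```

```bash
python3 - <<'E'
from h import *
go(.5037,.2495,.282,86.3)
E
```

```text
dx 550.2 dy -133.9 dz -4.7 twist -10.6 | pos [ 0.498  -0.3168  0.2773] yaw 75.7 j6 -0.41 w 0.050 F [-0.1  0.1 -0.7] t 45.2
```

Call:
carry_out(increments=[[119,[35,-9,-5],0],[119,[44,-10.5,0],0],[119,[44,-10.5,0],0],[119,[44,-10.5,0],0],[119,[44,-10.5,0],0],[119,[44,-10.5,0],0],[119,[44,-10.5,0],0],[119,[44,-10.5,0],0]])

```text
time: 46.05
tool_pos: [0.5016, 0.0376, 0.2812]
ee_rot: [-3.136, 0.001, 1.322]
wrist_force: [0.9, 0.0, 0.1]
width: 0.0506
finger_force: 0.0
```

Call:
carry_out(increments=[[119,[44,-10.5,0],0],[119,[44,-10.5,0],0],[119,[44,-10.5,0],0],[119,[44,-10.5,0],0],[119,[31,-9.4,0],-5.3],[119,[0,0,0],-5.3],[119,[0,0,0],0],[119,[0,0,0],0]])

```text
time: 46.85
tool_pos: [0.5035, 0.2486, 0.2821]
ee_rot: [-3.138, 0.002, 1.505]
wrist_force: [-0.3, 0.0, 0.2]
width: 0.0501
finger_force: 0.0
```

Call:
carry_out(increments=[[119,[0,0,0],0],[119,[0,0,0],0]])

```text
time: 47.05
tool_pos: [0.5041, 0.2482, 0.2841]
ee_rot: [-3.141, 0.0, 1.505]
wrist_force: [-0.5, 0.0, 0.1]
width: 0.0504
finger_force: 0.0
```

```bash
python3 - <<'E'
from h import *
go(.5037,.2495,.148,86.3)
c=robot.get_calibration("wrist");i=save("wrist","w12")
gr=cv2.medianBlur(cv2.cvtColor(i,cv2.COLOR_BGR2GRAY),3)
h=cv2.HoughCircles(gr[150:300,200:370],cv2.HOUGH_GRADIENT,1,60,param1=120,param2=15,minRadius=12,maxRadius=40);print(h+np.array([200,150,0]))
u,v=h[0,0,:2]+np.array([200,150])
for z in(.162,.17):
    p=px2w("wrist",u,v,z,c);print(z,p.round(4));go(p[0],p[1],.148,86.3)
cv2.imwrite("pics/w12c.png",cv2.resize(i[130:290,200:370],None,fx=3.5,fy=3.5,interpolation=cv2.INTER_CUBIC))
E
```

```text
dx 1.3 dy -0.5 dz 136.1 twist -0.1 | pos [0.5041 0.2482 0.2841] yaw 86.2 j6 0.42 w 0.050 F [-0.5  0.   0.1] t 47.0
[[[281.5        201.5         22.39999962]]]
0.162 [0.503  0.2582 0.162 ]
dx 9.9 dy -1.8 dz 136.4 twist -0.1 | pos [0.5041 0.2483 0.2844] yaw 86.2 j6 0.42 w 0.050 F [ 0.5  0.3 -0.5] t 47.1
0.17 [0.5032 0.2598 0.17  ]
dx 11.5 dy -1.7 dz 136.4 twist -0.1 | pos [0.5041 0.2483 0.2844] yaw 86.2 j6 0.42 w 0.050 F [ 0.5  0.3 -0.5] t 47.1
```

```bash
python3 - <<'E'
from h import *
for n,ex in(("w12",(.5037,.2495)),("w10",(.516,.1765))):
    i=cv2.imread(f"pics/{n}.png");hsv=cv2.cvtColor(i,cv2.COLOR_BGR2HSV)
    print(n,i[150:260:8,280].tolist())
    b=(i[...,0].astype(int)-i[...,2]>8)&(i[...,2]>110)  # lavender ring, bluish vs wood
    k,l,s,ce=cv2.connectedComponentsWithStats(b.astype(np.uint8))
    for j in range(1,k):
        if s[j,4]>150 and 150<ce[j][1]<260: print(s[j].tolist(),ce[j].round(1))
E
```

```text
w12 [[128, 160, 178], [135, 168, 187], [95, 136, 160], [126, 162, 184], [67, 72, 67], [39, 43, 45], [164, 153, 153], [40, 45, 49], [40, 44, 48], [49, 51, 54], [121, 118, 119], [122, 153, 171], [131, 162, 180], [129, 161, 179]]
[401, 177, 36, 50, 972] [417.3 198.7]
[264, 195, 36, 35, 535] [281.4 211.8]
w10 [[68, 81, 87], [132, 165, 184], [134, 166, 185], [133, 166, 185], [109, 138, 154], [34, 38, 41], [163, 154, 153], [45, 50, 54], [42, 47, 53], [43, 47, 52], [168, 158, 158], [136, 169, 188], [128, 159, 178], [128, 160, 178]]
[402, 149, 35, 48, 1118] [418.3 171.8]
[264, 197, 37, 35, 524] [282. 214.]
```

```bash
python3 - <<'E'
from h import *
c=robot.get_calibration("wrist")
for z in(.162,.17):
    p=px2w("wrist",281.7,212.3,z,c);print(z,p.round(4));go(p[0],p[1],.148,86.3)
# neck edges for height: dark neck mask extent
i=cv2.imread("pics/w12.png");j=cv2.imread("pics/w10.png")
for k,v in((i,212),(j,214)):
    g=k.mean(2); print([int(x) for x in g[v,250:315:1]])
E
```

```text
0.162 [0.5026 0.2483 0.162 ]
dx -0.1 dy -1.5 dz 136.4 twist -0.1 | pos [0.5041 0.2483 0.2844] yaw 86.2 j6 0.42 w 0.050 F [ 0.5  0.3 -0.5] t 47.1
0.17 [0.5028 0.2502 0.17  ]
dx 1.8 dy -1.5 dz 136.4 twist -0.1 | pos [0.5041 0.2483 0.2844] yaw 86.2 j6 0.42 w 0.050 F [ 0.5  0.3 -0.5] t 47.1
[144, 144, 147, 148, 149, 150, 151, 145, 129, 108, 98, 82, 87, 119, 146, 155, 155, 146, 119, 80, 52, 45, 44, 42, 43, 43, 43, 43, 44, 44, 43, 43, 44, 43, 43, 45, 44, 44, 44, 45, 45, 43, 50, 69, 108, 142, 155, 157, 154, 140, 109, 90, 108, 138, 151, 152, 153, 152, 152, 151, 150, 151, 151, 153, 154]
[154, 153, 153, 152, 152, 148, 140, 130, 141, 153, 150, 128, 105, 123, 151, 161, 161, 153, 128, 87, 56, 47, 47, 46, 46, 48, 45, 46, 47, 47, 47, 45, 47, 48, 47, 48, 48, 47, 47, 47, 49, 45, 46, 50, 69, 104, 137, 156, 162, 159, 145, 116, 115, 141, 153, 155, 156, 156, 156, 157, 157, 158, 158, 158, 159]
```

Call:
carry_out(increments=[[119,[0.2,-1,45],0],[119,[0,0,45],0],[119,[0,0,36],0],[119,[0,0,10],0],[119,[0,0,0],0],[255,[0,0,0],0],[255,[0,0,0],0],[255,[0,0,0],0]])

```text
time: 47.9
tool_pos: [0.5045, 0.2498, 0.1515]
ee_rot: [3.137, -0.002, 1.507]
wrist_force: [-0.0, -0.4, 4.7]
width: 0.0392
finger_force: 30.0
```

Call:
carry_out(increments=[[255,[0,0,0],0],[255,[0,0,0],0]])

```text
time: 48.1
tool_pos: [0.5045, 0.2498, 0.1514]
ee_rot: [3.136, -0.002, 1.507]
wrist_force: [-0.9, 0.2, 7.0]
width: 0.0399
finger_force: 30.0
```

Call:
carry_out(increments=[[255,[0,0,-20],0],[255,[0,0,-30],0],[255,[0,0,-40],0],[255,[0,0,-45],0],[255,[0,0,0],0],[255,[0,0,0],0],[255,[0,0,0],0]])

```text
time: 48.8
tool_pos: [0.5024, 0.2491, 0.2815]
ee_rot: [-3.139, 0.001, 1.507]
wrist_force: [-0.8, 1.0, -1.7]
width: 0.0396
finger_force: 30.0
```

```bash
python3 - <<'E'
from h import *
go(.5167,-.2433,.285,75.7)
i=save("wrist","w13");o=robot.get_obs();c=robot.get_calibration("wrist")
for n in("w7","w9","w13"):
    i=cv2.imread(f"pics/{n}.png");b=((i[...,0].astype(int)-i[...,2]>8)&(i[...,2]>110)).astype(np.uint8)
    k,l,s,ce=cv2.connectedComponentsWithStats(b)
    for j in range(1,k):
        if s[j,4]>150 and 230<ce[j][1]<310 and 240<ce[j][0]<330: print(n,s[j].tolist(),ce[j].round(1))
E
```

```text
dx -490.5 dy 45.6 dz -3.5 twist 10.6 | pos [0.5024 0.2491 0.2815] yaw 86.3 j6 0.42 w 0.040 F [-0.8  1.  -1.7] t 48.8
w7 [256, 245, 57, 52, 1327] [283.9 270.4]
w9 [258, 250, 54, 50, 1254] [284.7 274.3]
w13 [252, 247, 66, 59, 1606] [284.8 274.6]
```

Call:
carry_out(increments=[[255,[-35,3,0],0],[255,[-45,4.2,0],0],[255,[-45,4.2,0],0],[255,[-45,4.2,0],0],[255,[-45,4.2,0],0],[255,[-45,4.2,0],0],[255,[-45,4.2,0],0],[255,[-45,4.2,0],0]])

```text
time: 49.65
tool_pos: [0.512, -0.1037, 0.2812]
ee_rot: [-3.138, -0.001, 1.507]
wrist_force: [1.8, 0.5, -1.4]
width: 0.0399
finger_force: 30.0
```

Call:
carry_out(increments=[[255,[-45,4.2,0],0],[255,[-45,4.2,0],0],[255,[-45,4.2,0],0],[255,[-5,0.6,0],5.3],[255,[0,0,0],5.3],[255,[0,0,0],0],[255,[0,0,0],0],[255,[0,0,0],0]])

```text
time: 50.45
tool_pos: [0.5171, -0.2421, 0.2827]
ee_rot: [-3.14, -0.0, 1.324]
wrist_force: [-0.8, -0.7, -0.7]
width: 0.0393
finger_force: 30.0
```

```bash
python3 - <<'E'
from h import *
go(.5169,-.2426,.200,75.7)
E
```

```text
dx -0.5 dy -0.1 dz 82.7 twist 0.2 | pos [ 0.5171 -0.2421  0.2827] yaw 75.9 j6 -0.29 w 0.039 F [-0.8 -0.7 -0.7] t 50.5
```

Call:
carry_out(increments=[[255,[-0.5,0,40],0],[255,[0,0,35],0],[255,[0,0,8],0],[255,[0,0,6],0],[255,[0,0,5],0],[255,[0,0,0],0]])

```text
time: 51.05
tool_pos: [0.5177, -0.2434, 0.1907]
ee_rot: [3.14, 0.001, 1.322]
wrist_force: [-0.1, 0.1, -0.7]
width: 0.0394
finger_force: 30.0
```

Call:
carry_out(increments=[[255,[0,0,4],0],[255,[0,0,4],0],[255,[0,0,0],0]])

```text
time: 51.35
tool_pos: [0.5172, -0.2431, 0.1812]
ee_rot: [3.141, 0.0, 1.322]
wrist_force: [-0.4, 0.1, -1.7]
width: 0.0395
finger_force: 30.0
```

Call:
carry_out(increments=[[255,[0,0,4],0],[255,[0,0,0],0]])

```text
time: 51.55
tool_pos: [0.5172, -0.2431, 0.1766]
ee_rot: [-3.141, -0.0, 1.322]
wrist_force: [-0.7, 0.3, -2.1]
width: 0.0395
finger_force: 30.0
```

Call:
carry_out(increments=[[255,[0,0,4],0],[255,[0,0,4],0],[255,[0,0,0],0]])

```text
time: 51.85
tool_pos: [0.5173, -0.2434, 0.1719]
ee_rot: [3.14, 0.001, 1.322]
wrist_force: [-3.8, 1.8, 7.8]
width: 0.0396
finger_force: 30.1
```

Call:
carry_out(increments=[[255,[0,0,4],0],[255,[0,0,3],0],[255,[0,0,0],0]])

```text
time: 52.15
tool_pos: [0.517, -0.2433, 0.1668]
ee_rot: [3.139, 0.001, 1.322]
wrist_force: [-6.7, 3.1, 12.5]
width: 0.0394
finger_force: 30.0
```

Call:
carry_out(increments=[[255,[0,0,3],0],[255,[0,0,2],0],[255,[0,0,0],0]])

```text
time: 52.45
tool_pos: [0.5167, -0.2431, 0.1594]
ee_rot: [3.141, 0.001, 1.322]
wrist_force: [-5.0, 2.5, 8.7]
width: 0.0398
finger_force: 30.0
```

Call:
carry_out(increments=[[255,[0,0,3],0],[119,[0,0,-3],0],[119,[0,0,0],0],[119,[0,0,0],0],[119,[0,0,-25],0],[119,[0,0,-30],0],[179,[0,0,0],0],[179,[0,0,0],0]])

```text
time: 53.25
tool_pos: [0.5175, -0.2433, 0.2123]
ee_rot: [3.141, 0.0, 1.322]
wrist_force: [-0.1, -0.7, -0.5]
width: 0.0374
finger_force: 0.0
```

Call:
carry_out(increments=[[179,[0,0,8],0],[179,[0,0,6],0],[179,[0,0,4],0],[179,[0,0,0],0]])

```text
time: 53.65
tool_pos: [0.5166, -0.2428, 0.193]
ee_rot: [-3.139, -0.001, 1.322]
wrist_force: [-0.3, -0.1, -0.7]
width: 0.028
finger_force: 0.0
```

Call:
carry_out(increments=[[179,[0,0,4],0],[179,[0,0,4],0],[179,[0,0,0],0]])

```text
time: 53.95
tool_pos: [0.5172, -0.2432, 0.1922]
ee_rot: [3.137, 0.002, 1.322]
wrist_force: [-6.0, 2.9, 18.5]
width: 0.028
finger_force: 9.3
```

Call:
carry_out(increments=[[179,[0,0,3],0],[179,[0,0,0],0]])

```text
time: 54.15
tool_pos: [0.5173, -0.2432, 0.1921]
ee_rot: [3.135, 0.002, 1.322]
wrist_force: [-8.5, 4.8, 26.8]
width: 0.0284
finger_force: 13.5
```

Call:
carry_out(increments=[[179,[0,0,3],0],[179,[0,0,0],0]])

```text
time: 54.35
tool_pos: [0.5173, -0.2433, 0.192]
ee_rot: [3.133, 0.003, 1.322]
wrist_force: [-11.1, 7.2, 34.3]
width: 0.0284
finger_force: 17.7
```

Call:
carry_out(increments=[[179,[0,0,-8],0],[179,[0,0,-25],0],[179,[0,38,0],0],[179,[0,38,0],0],[179,[0,0,10],0],[179,[0,0,7],0],[179,[0,0,0],0]])

```text
time: 55.05
tool_pos: [0.5891, -0.2612, 0.1939]
ee_rot: [-3.137, -0.001, 1.322]
wrist_force: [-0.3, 0.3, -0.3]
width: 0.028
finger_force: 0.0
```

Call:
carry_out(increments=[[179,[0,0,5],0],[179,[0,0,5],0],[179,[0,0,0],0]])

```text
time: 55.35
tool_pos: [0.59, -0.2616, 0.1862]
ee_rot: [-3.141, -0.0, 1.322]
wrist_force: [0.1, -0.2, -0.9]
width: 0.0279
finger_force: 0.0
```

Call:
carry_out(increments=[[179,[0,0,4],0],[179,[0,0,0],0]])

```text
time: 55.55
tool_pos: [0.5908, -0.262, 0.1843]
ee_rot: [3.139, 0.001, 1.322]
wrist_force: [-1.0, 0.9, 4.0]
width: 0.0282
finger_force: 2.1
```

Call:
carry_out(increments=[[179,[0,0,4],0],[179,[0,0,0],0]])

```text
time: 55.75
tool_pos: [0.5909, -0.262, 0.1842]
ee_rot: [3.137, 0.002, 1.322]
wrist_force: [-3.4, 2.5, 14.5]
width: 0.0284
finger_force: 7.5
```

Call:
carry_out(increments=[[179,[0,0,-8],0],[179,[0,0,-30],0],[179,[-38,0,0],0],[179,[-38,0,0],0],[179,[0,0,12],0],[179,[0,0,7],0],[179,[0,0,0],0]])

```text
time: 56.45
tool_pos: [0.5715, -0.3342, 0.1947]
ee_rot: [-3.137, -0.002, 1.323]
wrist_force: [0.5, -0.0, 0.1]
width: 0.0279
finger_force: 0.0
```

Call:
carry_out(increments=[[179,[0,0,5],0],[179,[0,0,5],0],[179,[0,0,0],0]])

```text
time: 56.75
tool_pos: [0.5727, -0.3345, 0.1923]
ee_rot: [3.137, 0.002, 1.324]
wrist_force: [-2.9, 2.0, 10.7]
width: 0.0284
finger_force: 5.4
```

Call:
carry_out(increments=[[179,[0,0,3],0],[179,[0,0,0],0]])

```text
time: 56.95
tool_pos: [0.5727, -0.3345, 0.1922]
ee_rot: [3.135, 0.003, 1.324]
wrist_force: [-5.3, 3.8, 18.5]
width: 0.0278
finger_force: 9.0
```

Call:
carry_out(increments=[[179,[0,0,3],0],[179,[0,0,0],0]])

```text
time: 57.15
tool_pos: [0.5728, -0.3345, 0.1921]
ee_rot: [3.133, 0.004, 1.324]
wrist_force: [-7.7, 5.2, 24.0]
width: 0.0284
finger_force: 12.6
```

Call:
carry_out(increments=[[146,[0,0,-10],0],[146,[0,0,-45],0],[146,[0,0,-45],0],[146,[0,0,-35],0],[146,[38,-26,0],0],[146,[38,-26,0],0],[146,[38,-26,0],0],[146,[38,-26,0],0]])

```text
time: 57.95
tool_pos: [0.5082, -0.1603, 0.3163]
ee_rot: [3.141, -0.0, 1.323]
wrist_force: [-0.2, -0.1, 1.2]
width: 0.0401
finger_force: 0.0
```

Call:
carry_out(increments=[[146,[38,-26,0],0],[146,[38,-26,0],0],[146,[38,-26,0],8.4],[146,[0,0,0],8.4],[146,[0,0,0],8.4],[146,[0,0,0],8.4],[146,[0,0,0],8.4],[146,[0,0,0],8.4]])

```text
time: 58.75
tool_pos: [0.4618, -0.0335, 0.3164]
ee_rot: [3.141, -0.0, 0.443]
wrist_force: [0.2, -0.3, 0.7]
width: 0.0399
finger_force: 0.0
```

Call:
carry_out(increments=[[146,[0,0,0],8.4],[146,[0,0,0],8.4],[146,[0,0,0],8.4],[146,[0,0,0],0],[146,[0,0,0],0],[146,[0,0,0],0]])

```text
time: 59.35
tool_pos: [0.4618, -0.0341, 0.3165]
ee_rot: [3.142, -0.0, 0.011]
wrist_force: [-0.2, -0.5, 0.3]
width: 0.0402
finger_force: 0.0
```

```bash
python3 - <<'E'
from h import *
go(.525,-.03,.19,0)
c=robot.get_calibration("wrist");np.save("c14.npy",c,allow_pickle=True);i=save("wrist","w14");t=save("top","t14")
cv2.imwrite("pics/v14.png",np.vstack([i,cv2.resize(t[140:255,190:480],(560,222))])[:600])
print(w2px("wrist",(.525,-.03,.206),c))
E
```

```text
dx 63.2 dy -3.5 dz 126.5 twist 0.6 | pos [ 0.4618 -0.0341  0.3165] yaw 0.6 j6 1.36 w 0.040 F [-0.2 -0.5  0.3] t 59.4
(np.float64(278.76978978494424), np.float64(142.72059149280074))
```

View pics/v14.png

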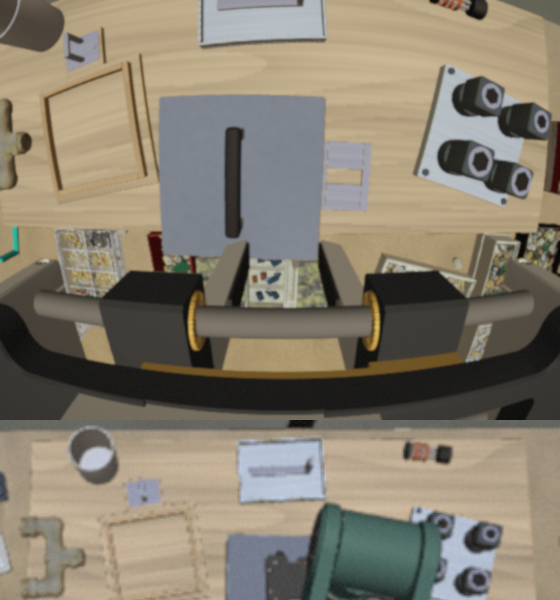

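The cover has been knocked: its bar is now near wrist (234,182) instead of the predicted (279,143). All four sockets stand on the drives and the pin is in the tray. I'll measure the bar.

```bash
python3 - <<'E'
from h import *
c=np.load("c14.npy",allow_pickle=True).item();i=cv2.imread("pics/w14.png")
m=(i.mean(2)<62).astype(np.uint8);m[:, :205]=0;m[:,265:]=0;m[:115]=0;m[245:]=0
k,l,s,ce=cv2.connectedComponentsWithStats(m);j=1+np.argmax(s[1:,4]);print(s[j],ce[j])
ys=np.arange(s[j,1],s[j,1]+s[j,3]);
for y in ys[::12]: x=np.where(l[y]==j)[0];print(y,x.min(),x.max(),end=' ; ')
y0,y1=ys[3],ys[-4]
P=[px2w("wrist",np.mean(np.where(l[y]==j)[0]),y,.206,c) for y in ys[4:-4]]
P=np.array(P)[:,:2];vx,vy,x0,y0_=cv2.fitLine(P.astype(np.float32),cv2.DIST_L2,0,.01,.01).ravel()
e=[px2w("wrist",ce[j][0],y,.206,c) for y in(ys[0],ys[-1])];print("\nends",e[0].round(4),e[1].round(4),"dir",ang((vx,vy)))
mid=(e[0]+e[1])/2;print(mid)
a=ang((vx,vy));a=(a+90)%180-90
go(mid[0],mid[1],.19,a)
# cover top corners as a check (z=.168)
C=np.array([px2w("wrist",*p,.168,c) for p in[(160,97),(325,97),(323,259),(160,253)]]);print(C.mean(0),C.round(3).tolist())
E
```

```text
[ 225  128   18  110 1602] [232.73657928 181.36204744]
128 228 238 ; 140 226 240 ; 152 226 240 ; 164 226 239 ; 176 225 239 ; 188 226 239 ; 200 226 239 ; 212 226 239 ; 224 226 241 ; 236 228 237 ; 
ends [0.5376 0.009  0.206 ] [0.4419 0.0105 0.206 ] dir -1.1434796
[0.4897553  0.00974778 0.206     ]
dx 28.3 dy -43.8 dz 126.5 twist 1.7 | pos [ 0.4618 -0.0343  0.3165] yaw 0.5 j6 1.36 w 0.041 F [-0.2 -0.2 -0.7] t 59.5
[0.4897797  0.00952462 0.168     ] [[0.573, 0.09, 0.168], [0.57, -0.073, 0.168], [0.407, -0.076, 0.168], [0.41, 0.098, 0.168]]
```

Call:
carry_out(increments=[[146,[14,-22,0],0],[146,[14.3,-22,0],1.7],[146,[0,0,40],0],[146,[0,0,40],0],[146,[0,0,30],0],[146,[0,0,16],0],[146,[0,0,0],0],[255,[0,0,0],0]])

```text
time: 60.25
tool_pos: [0.49, 0.0098, 0.191]
ee_rot: [3.141, -0.0, -0.021]
wrist_force: [0.0, -0.2, 0.7]
width: 0.0352
finger_force: 0.0
```

Call:
carry_out(increments=[[255,[0,0,0],0],[255,[0,0,0],0],[255,[0,0,0],0],[255,[0,0,0],0],[255,[0,0,0],0]])

```text
time: 60.75
tool_pos: [0.4906, 0.0105, 0.1921]
ee_rot: [-3.14, -0.003, -0.021]
wrist_force: [-0.7, 2.6, 6.2]
width: 0.0137
finger_force: 30.0
```

Call:
carry_out(increments=[[255,[0,0,-5],0],[255,[0,0,-10],0],[255,[0,0,-20],0],[255,[0,0,-20],0],[255,[0,0,-20],0],[255,[0,0,-20],0],[255,[0,0,-20],0],[255,[0,0,0],0]])

```text
time: 61.55
tool_pos: [0.4907, 0.0093, 0.308]
ee_rot: [3.14, -0.005, -0.022]
wrist_force: [0.1, 0.2, -5.3]
width: 0.0134
finger_force: 30.0
```

Call:
carry_out(increments=[[255,[0,0,0],0],[255,[0,0,0],0]])

```text
time: 61.75
tool_pos: [0.4891, 0.0097, 0.3034]
ee_rot: [3.142, 0.004, -0.022]
wrist_force: [0.5, -1.1, -4.5]
width: 0.0141
finger_force: 30.0
```

```bash
python3 - <<'E'
from h import *
go(.547,.220,.305,99.2)
c=robot.get_calibration("wrist");i=save("wrist","w15")
m=(i.mean(2)<62).astype(np.uint8);m[:, :250]=0;m[:,320:]=0;m[:130]=0;m[245:]=0
k,l,s,ce=cv2.connectedComponentsWithStats(m);j=1+np.argmax(s[1:,4]);print(s[j],ce[j])
E
```

```text
dx 53.3 dy -211.5 dz -1.6 twist 79.5 | pos [0.4891 0.0097 0.3034] yaw -1.3 j6 1.50 w 0.014 F [ 0.5 -1.1 -4.5] t 61.8
[ 270  177   28   68 1772] [283.44018059 210.89446953]
```

```bash
python3 - <<'E'
from h import *
c=np.load("c6.npy",allow_pickle=True).item()
f=lambda p,z:px2w("wrist",150+p[0]/3,60+p[1]/3,z,c)
for n,q,z in(("plate",[(185,45),(630,42),(617,480),(190,482)],.102),("inner",[(228,88),(590,88),(588,440),(232,440)],.102),("curb top",[(205,67),(610,65),(603,460),(212,460)],.116)):
    Q=np.array([f(p,z) for p in q]);print(n,Q.mean(0).round(4),[np.linalg.norm(Q[(k+1)%4]-Q[k]).round(3) for k in range(4)],[((ang(Q[(k+1)%4]-Q[k])+90*k)%90).round(1) for k in range(4)])
c=np.load("c3.npy",allow_pickle=True).item();i=cv2.imread("pics/w3.png")
m=(i.mean(2)<62).astype(np.uint8);m[:, :240]=0;m[:,310:]=0;m[:120]=0;m[285:]=0
k,l,s,ce=cv2.connectedComponentsWithStats(m);j=1+np.argmax(s[1:,4]);print(s[j],ce[j])
e=[px2w("wrist",ce[j][0],y,.218,c) for y in(s[j,1],s[j,1]+s[j,3]-1)];print(e,(e[0]+e[1])/2)
E
```

```text
plate [0.5466 0.2191 0.102 ] [np.float64(0.167), np.float64(0.17), np.float64(0.168), np.float64(0.169)] [np.float64(9.9), np.float64(8.9), np.float64(9.6), np.float64(8.7)]
inner [0.5482 0.2185 0.102 ] [np.float64(0.135), np.float64(0.135), np.float64(0.138), np.float64(0.135)] [np.float64(9.5), np.float64(10.1), np.float64(9.4), np.float64(9.0)]
curb top [0.5472 0.2193 0.116 ] [np.float64(0.146), np.float64(0.147), np.float64(0.147), np.float64(0.146)] [np.float64(9.7), np.float64(9.5), np.float64(9.3), np.float64(9.2)]
[ 264  141   18  126 2061] [273.13585638 203.25424551]
[array([0.53959505, 0.26708456, 0.218     ]), array([0.55398069, 0.17288507, 0.218     ])] [0.54678787 0.21998482 0.218     ]
```

Call:
carry_out(increments=[[255,[0,0,-12],0],[255,[5,-18,0],0],[255,[9,-35,0],0],[255,[9,-38,0],0],[255,[9,-38,0],0],[255,[9,-36,0],0],[255,[7,-30,0],0],[255,[5,-16,0],0]])

```text
time: 62.6
tool_pos: [0.5475, 0.2221, 0.3171]
ee_rot: [-3.141, 0.001, -0.019]
wrist_force: [0.8, -0.9, -6.5]
width: 0.0136
finger_force: 30.0
```

Call:
carry_out(increments=[[255,[0,0,0],-4.6],[255,[0,0,0],-8],[255,[0,0,0],-8],[255,[0,0,0],-8],[255,[0,0,0],-8],[255,[0,0,0],-8],[255,[0,0,0],-8],[255,[0,0,0],-8]])

```text
time: 63.4
tool_pos: [0.5475, 0.2187, 0.3176]
ee_rot: [3.141, 0.001, 1.041]
wrist_force: [-0.6, 0.1, -5.0]
width: 0.0141
finger_force: 30.0
```

Call:
carry_out(increments=[[255,[0,0,0],-8],[255,[0,0,0],-8],[255,[0,0,0],-8],[255,[0,0,0],-8],[255,[0,0,0],-8],[255,[0,0,0],0],[255,[0,0,0],0],[255,[0,0,0],0]])

```text
time: 64.2
tool_pos: [0.5474, 0.2192, 0.3175]
ee_rot: [-3.141, 0.0, 1.732]
wrist_force: [0.4, -1.0, -6.7]
width: 0.0136
finger_force: 30.0
```

```bash
python3 - <<'E'
from h import *
go(.547,.2195,.24,99.3)
c=robot.get_calibration("wrist");i=save("wrist","w16")
m=(i.mean(2)<62).astype(np.uint8);m[:, :250]=0;m[:,320:]=0;m[:130]=0;m[245:]=0
k,l,s,ce=cv2.connectedComponentsWithStats(m);j=1+np.argmax(s[1:,4]);print(s[j],ce[j])
E
```

```text
dx 0.3 dy -0.4 dz 77.5 twist -0.1 | pos [0.5474 0.2192 0.3175] yaw 99.2 j6 0.12 w 0.014 F [ 0.4 -1.  -6.7] t 64.2
[ 270  177   28   68 1704] [283.25       211.46537559]
```

Call:
carry_out(increments=[[255,[0.3,-0.4,20],0],[255,[0,0,25],0],[255,[0,0,20],0],[255,[0,0,5],0],[255,[0,0,0],0],[255,[0,0,0],0]])

```text
time: 64.85
tool_pos: [0.5475, 0.2199, 0.249]
ee_rot: [3.139, -0.0, 1.734]
wrist_force: [-1.0, -0.3, -5.5]
width: 0.0136
finger_force: 30.0
```

Call:
carry_out(increments=[[255,[0,0,6],0],[255,[0,0,6],0],[255,[0,0,6],0],[255,[0,0,0],0]])

```text
time: 65.25
tool_pos: [0.5463, 0.2196, 0.2279]
ee_rot: [-3.139, 0.0, 1.734]
wrist_force: [-0.1, -0.2, -7.1]
width: 0.0138
finger_force: 30.0
```

Call:
carry_out(increments=[[255,[0,0,6],0],[255,[0,0,0],0]])

```text
time: 65.45
tool_pos: [0.5465, 0.2197, 0.2224]
ee_rot: [-3.14, 0.0, 1.734]
wrist_force: [-1.1, 0.2, -5.6]
width: 0.0138
finger_force: 30.0
```

Call:
carry_out(increments=[[255,[0,0,5],0],[255,[0,0,0],0]])

```text
time: 65.65
tool_pos: [0.5466, 0.2197, 0.2177]
ee_rot: [-3.14, 0.0, 1.734]
wrist_force: [-0.8, -0.7, -6.3]
width: 0.0139
finger_force: 30.0
```

Call:
carry_out(increments=[[255,[0,0,4],0],[255,[0,0,0],0]])

```text
time: 65.85
tool_pos: [0.5467, 0.2197, 0.2138]
ee_rot: [-3.141, 0.0, 1.734]
wrist_force: [0.2, 0.2, -5.6]
width: 0.0133
finger_force: 30.0
```

Call:
carry_out(increments=[[255,[0,0,4],0],[255,[0,0,0],0]])

```text
time: 66.05
tool_pos: [0.5467, 0.2197, 0.2098]
ee_rot: [-3.14, 0.0, 1.734]
wrist_force: [-0.6, -0.4, -5.9]
width: 0.0139
finger_force: 30.0
```

Call:
carry_out(increments=[[255,[0,0,4],0],[255,[0,0,0],0]])

```text
time: 66.25
tool_pos: [0.5466, 0.2197, 0.2058]
ee_rot: [-3.14, 0.0, 1.734]
wrist_force: [0.5, 0.1, -6.2]
width: 0.0137
finger_force: 30.0
```

Engaged freely round the curb, with no contact force. Continuing down to the plate.

Call:
carry_out(increments=[[255,[0,0,2],0],[255,[0,0,2],0],[255,[0,0,0],0]])

```text
time: 66.55
tool_pos: [0.5471, 0.2198, 0.2042]
ee_rot: [3.14, 0.0, 1.734]
wrist_force: [-1.3, -1.6, 1.2]
width: 0.0136
finger_force: 30.0
```

Call:
carry_out(increments=[[255,[0,0,2],0],[255,[0,0,0],0]])

```text
time: 66.75
tool_pos: [0.5471, 0.2198, 0.2041]
ee_rot: [3.138, -0.0, 1.734]
wrist_force: [-4.8, -2.0, 8.1]
width: 0.0139
finger_force: 30.0
```

Call:
carry_out(increments=[[255,[0,0,-2],0],[146,[0,0,0],0],[146,[0,0,0],0],[146,[0,0,0],0],[146,[0,0,0],0],[146,[0,0,-20],0],[146,[0,0,-40],0],[146,[0,0,-40],0]])

```text
time: 67.55
tool_pos: [0.5465, 0.2198, 0.3023]
ee_rot: [-3.139, 0.0, 1.734]
wrist_force: [0.6, -0.5, 0.3]
width: 0.0403
finger_force: 0.0
```

Call:
carry_out(increments=[[146,[-45,-10,0],0],[146,[-45,-10,0],0],[146,[-45,-10,0],0],[146,[-45,-10,0],0],[146,[-45,-10,0],0],[146,[-40,-5,0],0],[146,[0,0,0],0],[146,[0,0,0],0]])

```text
time: 68.35
tool_pos: [0.5358, -0.0512, 0.3023]
ee_rot: [3.142, -0.001, 1.732]
wrist_force: [0.7, 1.0, -0.1]
width: 0.0401
finger_force: 0.0
```

```bash
python3 - <<'E'
from h import *
go(.547,.22,.3,99)
i=save("wrist","w17");t=save("top","t17");s=save("scene","s17")
cv2.imwrite("pics/v17.png",np.vstack([cv2.resize(t[140:255,190:480],(700,278)),cv2.resize(s[100:290,170:430],(440,322))[:, :].copy() if 0 else cv2.copyMakeBorder(cv2.resize(s[110:290,185:415],(411,322)),0,0,0,289,cv2.BORDER_CONSTANT)]))
E
```

```text
dx 265.9 dy 54.6 dz 2.3 twist 0.2 | pos [ 0.5358 -0.0512  0.3023] yaw 99.2 j6 -0.36 w 0.040 F [ 0.7  1.  -0.1] t 68.3
```

View pics/v17.png

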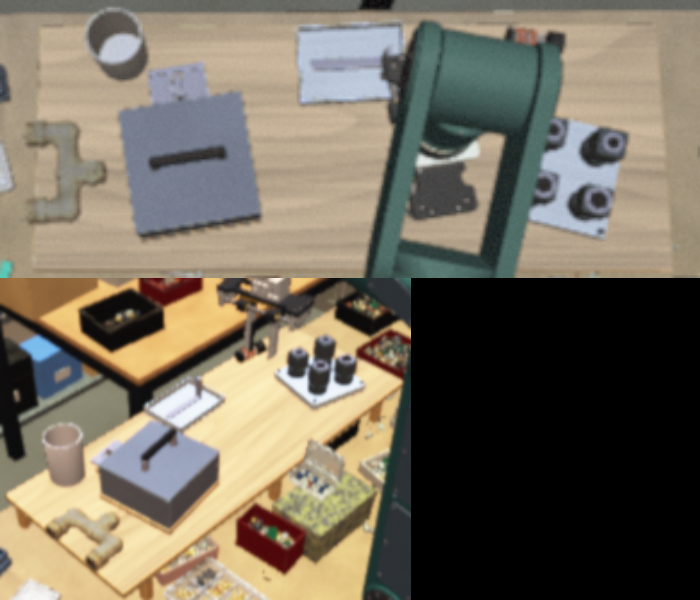

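The cover is back on the crate with the staple through its lug (top crop (180,85)). The pin is in the tray (350,62), the four sockets are on the drives, and the fitting, beaker and tube look unmoved. Handing in.

```bash
python3 -c "
from bench import robot
print(robot.close_job())"
```

```text
the job is handed in; nothing more can be done
None
```

I handed the job in at about 68 s with the pin in the tray, all four sockets clicked fully home on the drives, and the cover fully down on the crate without the pin; the fitting, beaker and bit tube look unmoved in the last pictures. While the sockets were being moved the cover was knocked several centimetres aside, so I located it again before putting it back, and one socket jammed above its ball (up to 42 N at the wrist) before I reseated it with a push from above.

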